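# Sort the clothes pegs into the caddy and clamp its lid with the wire bail

## Task

Sort the loose clothes pegs on the counter into the open caddy by length: each goes in the compartment where a peg of its own length already lies. Then shut the lid fully and swing the wire bail up and over it, past centre, until it stays clamped on the lid. Leave everything else on the counter where it is.

Things in the scene. Friction and masses are not known exactly. Their poses are not given: they have to be found in the camera images.
- caddy: sage green plastic caddy, fixed to the counter, turned by its yaw: outside 116 mm deep (its x axis, which points away from the robot), 190 mm wide (its y axis, to the robot's left), walls 4 mm thick with the rim 65 mm above the counter, inner floor at 5 mm. A divider 4 mm thick along y = 0 (top at 50 mm) parts it into a left (+y) and a right (-y) compartment, each 108 mm deep (x) and 89 mm wide (y). Origin: centre of its underside.
- lid_hinge (a point): the lid's hinge line (along the caddy's y), at the far rim: 58 mm along +x from the caddy's centre, 65 mm up
- lid (a joint): lid angle, rad: 0 fully shut (flat on the rim), about 1.57 upright, up to 1.95 leaning back away from the robot. A stiff hinge: the lid (0.15 kg) stays where it is left and must be pushed (about 2 to 3 N at its edge) all the way shut. Lid: plate 116 mm x 190 mm, 8 mm thick, its underside on the hinge line when shut, with a raised block on top (44 mm along x, 50 mm along y, 12 mm high) centred 66 mm from the hinge.
- lid_edge (a point): middle of the lid's free edge, 116 mm from the hinge line, 4 mm above the lid's underside
- bail_pivot (a point): the bail's pivot line (along the caddy's y), in the caddy's side walls: 30 mm along -x from the caddy's centre, 12 mm up
- bail (a joint): angle of the wire bail, rad: 0 = lying forward towards the robot, 15 degrees above level; grows as it is swung up towards and over the lid; 1.31 = upright (dead centre); 1.56 = fully over, at its stop, crossbar resting on the lid's raised block. A spring pulls it back forward below 1.31 (at most about 5 N felt at the grip) and over to the stop above 1.31. Its crossbar (78 mm from the pivot line, 6 mm wire, 206 mm wide) is blocked by the lid unless the lid is shut.
- bail_grip (a point): centre of the bail's wooden grip: a round bar 16 mm thick, 66 mm long, parallel to the pivot line and 123 mm from it, held 45 mm beyond the crossbar by two 5 mm wires 32 mm to each side of its middle
- long_sample: a long peg (76 x 12 x 14 mm) that already lies in one compartment, along the caddy's x by the outer wall: the long pegs belong on that side. Origin at the centre of its underside.
- short_sample: a short peg (48 x 12 x 14 mm) that already lies in the other compartment, by the outer wall: the short pegs belong on that side. Origin at the centre of its underside.
- long1: one of up to three loose long clothes pegs (may be absent): a wooden bar 76 mm long (its x axis), 12 mm wide (y), 14 mm high (z), with a steel spring band near the middle; 14 to 28 g; origin at the centre of its underside. Long (76 mm) and short (48 mm) pegs look alike but for length.
- long2: one of up to three loose long clothes pegs (may be absent): a wooden bar 76 mm long (its x axis), 12 mm wide (y), 14 mm high (z), with a steel spring band near the middle; 14 to 28 g; origin at the centre of its underside. Long (76 mm) and short (48 mm) pegs look alike but for length.
- long3: one of up to three loose long clothes pegs (may be absent): a wooden bar 76 mm long (its x axis), 12 mm wide (y), 14 mm high (z), with a steel spring band near the middle; 14 to 28 g; origin at the centre of its underside. Long (76 mm) and short (48 mm) pegs look alike but for length.
- short1: one of up to three loose short clothes pegs (may be absent): a wooden bar 48 mm long (its x axis), 12 mm wide (y), 14 mm high (z), with a steel spring band near the middle; 14 to 28 g; origin at the centre of its underside. Long (76 mm) and short (48 mm) pegs look alike but for length.
- short2: one of up to three loose short clothes pegs (may be absent): a wooden bar 48 mm long (its x axis), 12 mm wide (y), 14 mm high (z), with a steel spring band near the middle; 14 to 28 g; origin at the centre of its underside. Long (76 mm) and short (48 mm) pegs look alike but for length.
- short3: one of up to three loose short clothes pegs (may be absent): a wooden bar 48 mm long (its x axis), 12 mm wide (y), 14 mm high (z), with a steel spring band near the middle; 14 to 28 g; origin at the centre of its underside. Long (76 mm) and short (48 mm) pegs look alike but for length.
- lint_comb: bystander, to be left alone: wooden lint comb, 190 mm x 70 mm, 12 mm high, lying flat; origin at the centre of its underside
- measuring_cup: bystander, to be left alone: steel measuring cup with a handle, 68 mm across, 55 mm high; origin at the centre of its underside
- spray_bottle: bystander, to be left alone: empty green glass spray bottle, 70 mm across, 185 mm high; origin at the centre of its underside
- button_bowl: bystander, to be left alone: white ceramic bowl of spare buttons, 116 mm across, 46 mm high; origin at the centre of its underside
- starch_can: bystander, to be left alone: can, 56 mm across, 150 mm high; origin at the centre of its underside
- soap_block: bystander, to be left alone: block of soap, 75 x 50 x 28 mm; origin at the centre of its underside
- garment_brush: bystander, to be left alone: small brush lying flat, about 25 mm high; origin at the centre of its underside

How it is judged:
On the way, in this order (a step that is already met when the one before it is completed fails the run):
1. every peg lies in the compartment of its own length ((((x of long1 in the frame of caddy between -0.056 and 0.056 m and z of long1 in the frame of caddy between -0.005 and 0.055 m and y of long1 in the frame of caddy between 0 and 0.095 m) and (x of long2 in the frame of caddy between -0.056 and 0.056 m and z of long2 in the frame of caddy between -0.005 and 0.055 m and y of long2 in the frame of caddy between 0 and 0.095 m) and (x of long3 in the frame of caddy between -0.056 and 0.056 m and z of long3 in the frame of caddy between -0.005 and 0.055 m and y of long3 in the frame of caddy between 0 and 0.095 m) and (x of long_sample in the frame of caddy between -0.056 and 0.056 m and z of long_sample in the frame of caddy between -0.005 and 0.055 m and y of long_sample in the frame of caddy between 0 and 0.095 m) and (x of short1 in the frame of caddy between -0.056 and 0.056 m and z of short1 in the frame of caddy between -0.005 and 0.055 m and y of short1 in the frame of caddy between -0.095 and 0 m) and (x of short2 in the frame of caddy between -0.056 and 0.056 m and z of short2 in the frame of caddy between -0.005 and 0.055 m and y of short2 in the frame of caddy between -0.095 and 0 m) and (x of short3 in the frame of caddy between -0.056 and 0.056 m and z of short3 in the frame of caddy between -0.005 and 0.055 m and y of short3 in the frame of caddy between -0.095 and 0 m) and (x of short_sample in the frame of caddy between -0.056 and 0.056 m and z of short_sample in the frame of caddy between -0.005 and 0.055 m and y of short_sample in the frame of caddy between -0.095 and 0 m)) or ((x of long1 in the frame of caddy between -0.056 and 0.056 m and z of long1 in the frame of caddy between -0.005 and 0.055 m and y of long1 in the frame of caddy between -0.095 and 0 m) and (x of long2 in the frame of caddy between -0.056 and 0.056 m and z of long2 in the frame of caddy between -0.005 and 0.055 m and y of long2 in the frame of caddy between -0.095 and 0 m) and (x of long3 in the frame of caddy between -0.056 and 0.056 m and z of long3 in the frame of caddy between -0.005 and 0.055 m and y of long3 in the frame of caddy between -0.095 and 0 m) and (x of long_sample in the frame of caddy between -0.056 and 0.056 m and z of long_sample in the frame of caddy between -0.005 and 0.055 m and y of long_sample in the frame of caddy between -0.095 and 0 m) and (x of short1 in the frame of caddy between -0.056 and 0.056 m and z of short1 in the frame of caddy between -0.005 and 0.055 m and y of short1 in the frame of caddy between 0 and 0.095 m) and (x of short2 in the frame of caddy between -0.056 and 0.056 m and z of short2 in the frame of caddy between -0.005 and 0.055 m and y of short2 in the frame of caddy between 0 and 0.095 m) and (x of short3 in the frame of caddy between -0.056 and 0.056 m and z of short3 in the frame of caddy between -0.005 and 0.055 m and y of short3 in the frame of caddy between 0 and 0.095 m) and (x of short_sample in the frame of caddy between -0.056 and 0.056 m and z of short_sample in the frame of caddy between -0.005 and 0.055 m and y of short_sample in the frame of caddy between 0 and 0.095 m)))), for 0.2 s.
2. the lid is shut, with the bail not yet over it (value of joint lid below 0.05 rad and value of joint bail below 1.3 rad), for 0.2 s.
3. the bail is swung over centre onto the shut lid (value of joint lid below 0.05 rad and value of joint bail above 1.48 rad), for 0.2 s.
At the end, for the whole second after the job is handed in: every peg is at rest inside the caddy in the compartment that holds the sample of its own length, the lid is shut (joint under 0.05 rad), and the bail is over centre on the lid (joint over 1.48 rad) (all of step 3 and (((x of long1 in the frame of caddy between -0.056 and 0.056 m and z of long1 in the frame of caddy between -0.005 and 0.055 m and y of long1 in the frame of caddy between 0 and 0.095 m) and (x of long2 in the frame of caddy between -0.056 and 0.056 m and z of long2 in the frame of caddy between -0.005 and 0.055 m and y of long2 in the frame of caddy between 0 and 0.095 m) and (x of long3 in the frame of caddy between -0.056 and 0.056 m and z of long3 in the frame of caddy between -0.005 and 0.055 m and y of long3 in the frame of caddy between 0 and 0.095 m) and (x of long_sample in the frame of caddy between -0.056 and 0.056 m and z of long_sample in the frame of caddy between -0.005 and 0.055 m and y of long_sample in the frame of caddy between 0 and 0.095 m) and (x of short1 in the frame of caddy between -0.056 and 0.056 m and z of short1 in the frame of caddy between -0.005 and 0.055 m and y of short1 in the frame of caddy between -0.095 and 0 m) and (x of short2 in the frame of caddy between -0.056 and 0.056 m and z of short2 in the frame of caddy between -0.005 and 0.055 m and y of short2 in the frame of caddy between -0.095 and 0 m) and (x of short3 in the frame of caddy between -0.056 and 0.056 m and z of short3 in the frame of caddy between -0.005 and 0.055 m and y of short3 in the frame of caddy between -0.095 and 0 m) and (x of short_sample in the frame of caddy between -0.056 and 0.056 m and z of short_sample in the frame of caddy between -0.005 and 0.055 m and y of short_sample in the frame of caddy between -0.095 and 0 m)) or ((x of long1 in the frame of caddy between -0.056 and 0.056 m and z of long1 in the frame of caddy between -0.005 and 0.055 m and y of long1 in the frame of caddy between -0.095 and 0 m) and (x of long2 in the frame of caddy between -0.056 and 0.056 m and z of long2 in the frame of caddy between -0.005 and 0.055 m and y of long2 in the frame of caddy between -0.095 and 0 m) and (x of long3 in the frame of caddy between -0.056 and 0.056 m and z of long3 in the frame of caddy between -0.005 and 0.055 m and y of long3 in the frame of caddy between -0.095 and 0 m) and (x of long_sample in the frame of caddy between -0.056 and 0.056 m and z of long_sample in the frame of caddy between -0.005 and 0.055 m and y of long_sample in the frame of caddy between -0.095 and 0 m) and (x of short1 in the frame of caddy between -0.056 and 0.056 m and z of short1 in the frame of caddy between -0.005 and 0.055 m and y of short1 in the frame of caddy between 0 and 0.095 m) and (x of short2 in the frame of caddy between -0.056 and 0.056 m and z of short2 in the frame of caddy between -0.005 and 0.055 m and y of short2 in the frame of caddy between 0 and 0.095 m) and (x of short3 in the frame of caddy between -0.056 and 0.056 m and z of short3 in the frame of caddy between -0.005 and 0.055 m and y of short3 in the frame of caddy between 0 and 0.095 m) and (x of short_sample in the frame of caddy between -0.056 and 0.056 m and z of short_sample in the frame of caddy between -0.005 and 0.055 m and y of short_sample in the frame of caddy between 0 and 0.095 m))) and velocity of joint bail below 0.05 rad/s and linear speed of each of long1, short1, long2, short2, long3, short3 below 0.05 m/s); the robot touches nothing.
It fails at once if a bystander is pushed more than 3 cm from its place (distance of any of lint_comb, measuring_cup, spray_bottle, button_bowl, starch_can, soap_block, garment_brush from where it was at the start of the episode above 0.03 m).
It fails at once if the spray bottle or the can is tipped over (angle between any of spray_bottle, starch_can's own z axis and vertical above 0.5 rad).
Of long1, short1, long2, short2, long3, short3 only 4 to 6 are there at a start; the rules pass over those that are not, and their reading is None.
At some moment in a run one of long1, short1, long2, short2, long3, short3 may be knocked a few centimetres aside while the robot is not near it.
Once in a run the grip may slacken for a moment while it holds something.
It also fails if it takes over 210 s, if anything falls off the work surface, if the arm or the gripper's body presses on something with over 40 N, if the wrist force passes 120 N, or if a joint passes its speed limit or range.

## Robot

A 6-joint arm with a two-finger parallel gripper is mounted at the origin on the work surface. World frame = base frame: x ahead of the robot, y to its left, z up, the work surface at z = 0. Lengths are in m, angles in rad, forces in N, time in s.
With the tool pointing down it reaches from about 0.325 to 0.775 m from the base axis. Payload 5.5 kg.
Tool frame: the origin (TCP) lies at the very end of the fingers, on their centre line; the grasp point (between the pads) lies behind it (manip.tcp_to_grasp is the y of the grasp point in the tool frame, in m); y points along the fingers, x is the direction in which the jaws open and shut, and the axes are right-handed (so a half turn about y gives the same grasp; the last joint's range is limited). The gripper opens to 88 mm and grips with 3 to 60 N. Pads are 20 mm wide; open, the fingers measure 115 mm over their backs; the gripper's body (75 mm by 178 mm) begins 61 mm behind the grasp point.
Start: joints at [-1.293, 0.091, 1.231, -0, 1.82, -0.057], TCP at [0.197, -0.567, 0.195] pointing down, gripper open.
Joint ranges: [-2.87, 2.87], [-0.86, 2.18], [0.17, 2.46], [-1.51, 4.65], [0.06, 2.69], [-2.65, 2.65]. Speed limits (rad/s): [2.57, 2.57, 3.01, 3.14, 3.14, 3.14].

## Interface

Orientations are given as [roll, pitch, yaw] about the fixed x, y, z axes, in that order (R = Rz(yaw) Ry(pitch) Rx(roll)).
In Python, from bench import monitor, vision, workorder, manip gives the robot as it stands. The module is installed in compiled form; this text tells all that it offers.
- The arm moves only by the shell command python3 -m pendant 'ROWS' [FORCE]. ROWS is JSON, a list of rows, each a list of 3 entries, a list of its own where there are three numbers: the turn, a rotation vector about the tool's x, y, z each as a share of 360 degrees, from -1 to 1, then the shift along the tool's x, y, z each as a share of 0.15 m, from -1 to 1, then the opening in per cent of the stroke, from 0 (shut) to 100 (fully open). In form: [[[wx, wy, wz], [dx, dy, dz], hand], ...]. A call has exactly 5 rows; each row shifts and turns the commanded pose from where the row before left it, along the tool's axes as they then stand; what a row does not reach is not made up. A row lasts 1/12 s, in which the tool goes at most 41.7 mm and 7.16 degrees, less where a joint would pass 70% of its speed; a pose out of reach is approached as far as the arm can. A call with a number of a shift or a turn outside -1 to 1 is refused whole. A call with a gripper value outside its range is refused whole. The fingers move at their own pace and stop on an object; FORCE is the grip in N (left out, the last holds). Time passes only in rows, so rows that do not move let the fingers close, or fill a call up. It gives the time, the measured TCP pose, the force and the opening at its end, in the units of the state.
- monitor.sense(): the state, without advancing time (a new reading comes with each control period).
- vision.camera(name): name is "side" or "top" or "wrist"; returns a dict with "frame" (480x640x3 uint8, red, green, blue), "fovy" (degrees; the focal length in pixels is half the picture's height over the tangent of half this angle, whatever the lens; pixels are square), "cx", "cy" (the principal point, pixels), "camera_from_world" (4x4, takes a point from world to camera coordinates). Camera axes: x right, y down, z forward; pixel columns grow to the right and rows downward; lengths in m; the calibration is good to about 2 mm. A picture is of the moment at which its call begins. There is no depth.
- workorder.finish_job(): hands the job in, once; it reports no verdict.
The state is a dict: "time_s": time; "q": joint angles; "joint_vel": joint speeds; "effort": joint torques, N m; "tcp_pos": TCP position; "ee_rot": TCP orientation; "ft_force": force on the tool from outside, world axes, zero at the start; "wrist_torque": the same for the moment, N m; "opening": finger opening in m.
Only numpy, scipy, OpenCV 4.12 (cv2) and the standard library are available. Lean on these libraries where they do the work, as an engineer would, in place of code of your own. Each camera call takes 0.05 s, during which the arm holds its last target.

## Working session

There is one attempt and no reset: what is moved stays moved. The work goes in short steps, Python scripts to look and compute and a shell command to move; the robot and the scene stay as the last step left them, time stands still between calls to the robot, and variables do not carry over. Pictures are saved under pics/ and viewed, and the job is handed in when it is done.

```bash
mkdir -p pics; ls
cat > h.py <<'E'
import numpy as np, cv2
from bench import monitor, vision, workorder, manip
def cam(n,fn=None):
    c=vision.camera(n)
    if fn: cv2.imwrite('pics/'+fn,c['frame'][:,:,::-1])
    return c
def K(c):
    f=240/np.tan(np.radians(c['fovy'])/2); return f,c['cx'],c['cy']
def ray(c,u,v):
    f,cx,cy=K(c); T=np.array(c['camera_from_world']); R=T[:3,:3]; t=T[:3,3]
    return -R.T@t, R.T@np.array([(u-cx)/f,(v-cy)/f,1])
def plane(c,u,v,z):
    o,d=ray(c,u,v); return o+d*(z-o[2])/d[2]
def proj(c,p):
    f,cx,cy=K(c); T=np.array(c['camera_from_world']); q=T[:3,:3]@np.array(p)+T[:3,3]
    return np.array([f*q[0]/q[2]+cx,f*q[1]/q[2]+cy])
E
python3 - <<'E'
from h import *
s=monitor.sense()
for k,v in s.items(): print(k,np.round(v,4))
print(manip.tcp_to_grasp)
for n in ['side','top','wrist']:
    c=cam(n,n+'0.png'); print(n,c['fovy'],c['cx'],c['cy'],[k for k in c]); print(np.round(c['camera_from_world'],4))
E
```

```text
pics
time_s 0.0
q [-1.2927  0.0918  1.2319 -0.      1.8199 -0.0567]
joint_vel [ 0.0008  0.0002  0.0008 -0.0009 -0.0015 -0.0003]
effort [ 2.60000e-03 -4.46452e+01 -4.06447e+01  6.99000e-02  2.96000e-02
 -1.00000e-04]
tcp_pos [ 0.197  -0.5663  0.1935]
ee_rot [-1.5707  0.002  -1.236 ]
ft_force [-0.5593 -0.5855 -0.5825]
wrist_torque [-0.0601 -0.0559  0.0094]
opening 0.0877
-0.0187
side 57.61329700923185 312.9118654536674 239.5805094664526 ['frame', 'fovy', 'cx', 'cy', 'camera_from_world']
[[ 0.9052 -0.4245 -0.0187 -0.5073]
 [-0.2302 -0.4531 -0.8612  0.2057]
 [ 0.3571  0.7839 -0.5079  0.8447]
 [ 0.      0.      0.      1.    ]]
top 48.93680627764468 328.2091562533508 241.03460569378754 ['frame', 'fovy', 'cx', 'cy', 'camera_from_world']
[[-0.0138 -0.9995 -0.0274  0.0159]
 [-0.9975  0.0156 -0.0694  0.5692]
 [ 0.0697  0.0264 -0.9972  1.2805]
 [ 0.      0.      0.      1.    ]]
wrist 70.28581703561552 323.8067962238238 238.77948976479834 ['frame', 'fovy', 'cx', 'cy', 'camera_from_world']
[[ 0.33   -0.944  -0.002  -0.599 ]
 [-0.9019 -0.3159  0.2947 -0.0364]
 [-0.2788 -0.0954 -0.9556  0.3912]
 [ 0.      0.      0.      1.    ]]
```

View pics/top0.png

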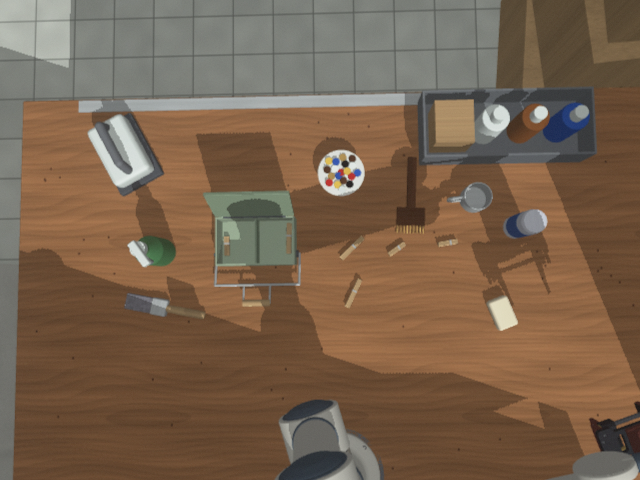

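View pics/side0.png

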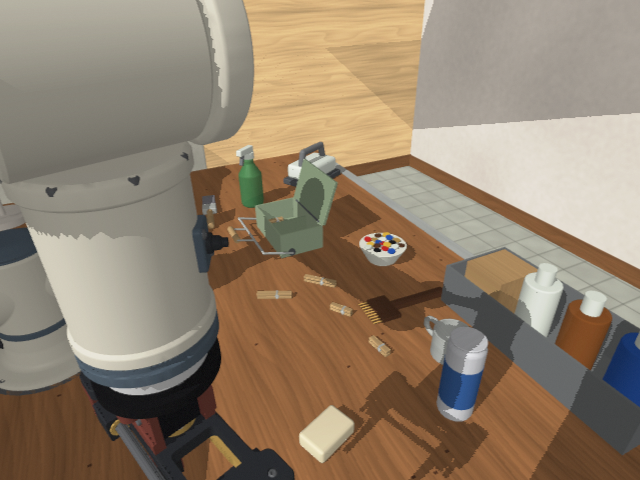

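View pics/wrist0.png

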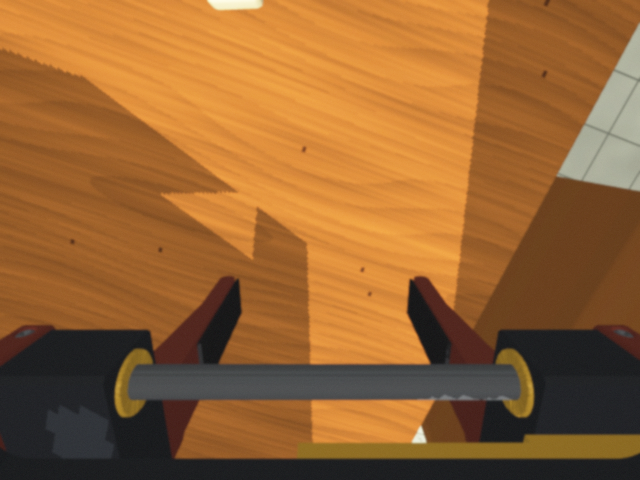

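Run:
```python
import cv2
a=cv2.imread('pics/top0.png')
cv2.imwrite('pics/t1.png',cv2.resize(a[180:320,190:320],None,fx=4.2,fy=4.2,interpolation=cv2.INTER_CUBIC))
cv2.imwrite('pics/t2.png',cv2.resize(a[200:320,320:480],None,fx=5,fy=5,interpolation=cv2.INTER_CUBIC))
```

```text
(no output)
```

View pics/t1.png

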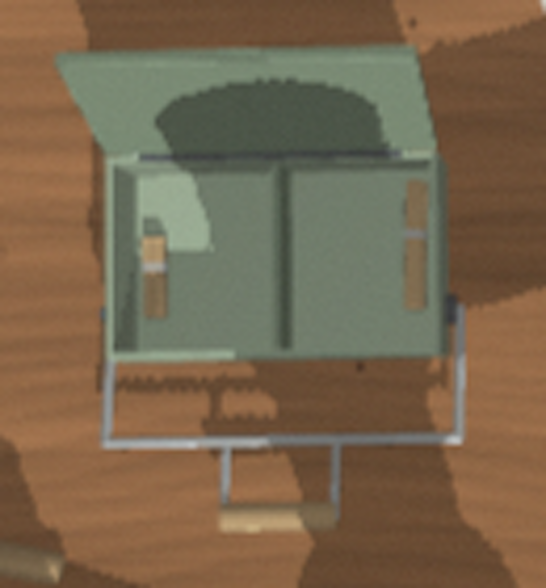

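View pics/t2.png

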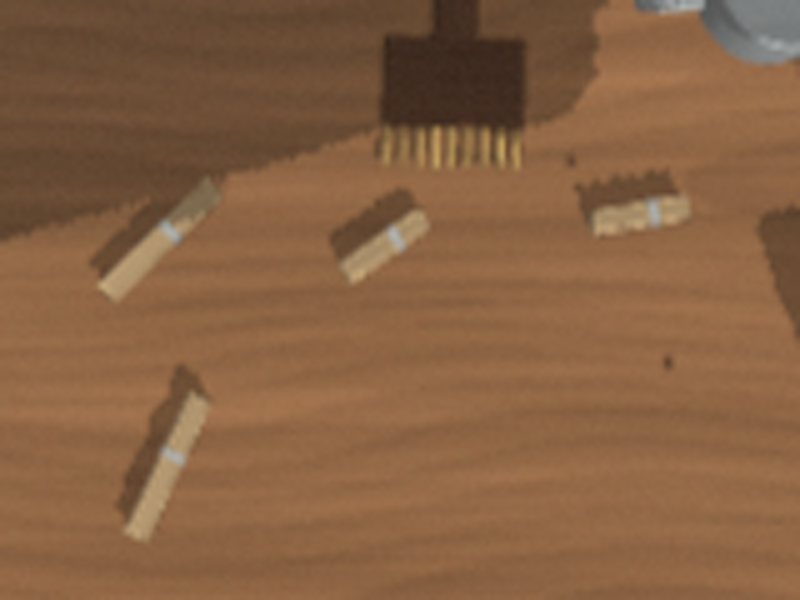

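Run:
```python
from h import *
c=cam('top')
def t2(u,v): return 320+(u+.5)/5-.5,200+(v+.5)/5-.5
def t1(u,v): return 190+(u+.5)/4.2-.5,180+(v+.5)/4.2-.5
for n,a,b in [('A',(108,293),(212,185)),('B',(346,277),(425,214)),('C',(593,222),(690,206)),('D',(136,537),(199,395))]:
    p=plane(c,*t2(*a),.014);q=plane(c,*t2(*b),.014);d=q-p
    print(n,np.round((p+q)/2,4),'len',round(np.linalg.norm(d),4),'ang',round(np.degrees(np.arctan2(d[1],d[0])),1))
cs=[plane(c,*t1(*p),.065) for p in [(107,355),(445,355),(443,158),(105,160)]]
print(np.round(cs,4)); m=np.mean(cs,0); print(m)
for i,j in [(1,0),(2,3),(1,2),(0,3)]:
    d=cs[j]-cs[i]; print(round(np.linalg.norm(d),4),np.degrees(np.arctan2(d[1],d[0])))
for p,z in [((278,520),.045),((220,520),.045),((336,518),.045)]: print(plane(c,*t1(*p),z))
for a,b in [((154,235),(156,320)),((417,180),(414,310))]:
    p=plane(c,*t1(*a),.019);q=plane(c,*t1(*b),.019); print('s',(p+q)/2,np.linalg.norm(p-q))
```

```text
A [ 0.5532 -0.05    0.014 ] len 0.0742 ang -44.8
B [ 0.5482 -0.161   0.014 ] len 0.0499 ang -52.3
C [ 0.5618 -0.2869  0.014 ] len 0.0482 ang -81.5
D [ 0.4414 -0.0518  0.014 ] len 0.0762 ang -24.9
[[0.5152 0.2772 0.065 ]
 [0.5124 0.0847 0.065 ]
 [0.6246 0.0848 0.065 ]
 [0.6267 0.2784 0.065 ]]
[0.56972285 0.18126913 0.065     ]
0.1925 89.17007586497975
0.1937 89.37002770036035
0.1121 0.04002398681289676
0.1115 0.6596154156183295
[0.41983825 0.18328363 0.045     ]
[0.42025442 0.2166888  0.045     ]
[0.42056175 0.14991937 0.045     ]
s [0.56190402 0.25987962 0.019     ] 0.05030391825318385
s [0.57874372 0.10558035 0.019     ] 0.07679542316963665
```

```bash
cat >> h.py <<'E'
from scipy.spatial.transform import Rotation as Ro
def Rt(yaw,pitch=0,roll=-np.pi/2): return Ro.from_euler('xyz',[roll,pitch,np.radians(yaw)])
def to(x,y,z,yaw,n=None,tilt=0):
    """per-row turn and shift to reach pose; tilt: extra rotation about the tool x, deg"""
    s=monitor.sense(); p=np.array(s['tcp_pos']); R=Ro.from_euler('xyz',s['ee_rot'])
    T=Rt(yaw)*Ro.from_euler('x',tilt,degrees=True)
    w=(R.inv()*T).as_rotvec(); d=np.array([x,y,z])-p
    need=max(np.linalg.norm(d)/.0410,np.degrees(np.linalg.norm(w))/7.1)
    if n is None: n=int(np.ceil(need/5)*5)
    M=sum((R*Ro.from_rotvec(w*k/n)).as_matrix() for k in range(n))
    sh=np.linalg.solve(M,d)
    print('t',round(s['time_s'],2),'pos',np.round(p,4),'rot',np.round(np.degrees(s['ee_rot']),1),'open',round(s['opening'],4),'F',np.round(s['ft_force'],1))
    print('rows',n,'need',round(need,1),'turn',np.round(w/n/2/np.pi,4).tolist(),'shift',np.round(sh/.15,3).tolist())
E
cat > to.py <<'E'
import sys; from h import *
a=list(map(float,sys.argv[1:])); to(*a[:4],*( [int(a[4])] if len(a)>4 and a[4] else [None]),*(a[5:6]))
E
python3 to.py .52 -.287 .19 8.5
```

```text
t 0.2 pos [ 0.1971 -0.5665  0.1939] rot [-90.    0.1 -70.8] open 0.0877 F [-0.1 -0.4 -0.6]
rows 15 need 11.2 turn [-0.0, -0.0147, -0.0] shift [0.054, 0.002, 0.198]
```

```bash
R='';
python3 -m pendant '[[[0,-0.0147,0],[0.054,0.002,0.198],40],[[0,-0.0147,0],[0.054,0.002,0.198],40],[[0,-0.0147,0],[0.054,0.002,0.198],40],[[0,-0.0147,0],[0.054,0.002,0.198],40],[[0,-0.0147,0],[0.054,0.002,0.198],40]]' 20
python3 -m pendant '[[[0,-0.0147,0],[0.054,0.002,0.198],40],[[0,-0.0147,0],[0.054,0.002,0.198],40],[[0,-0.0147,0],[0.054,0.002,0.198],40],[[0,-0.0147,0],[0.054,0.002,0.198],40],[[0,-0.0147,0],[0.054,0.002,0.198],40]]' 20
python3 -m pendant '[[[0,-0.0147,0],[0.054,0.002,0.198],40],[[0,-0.0147,0],[0.054,0.002,0.198],40],[[0,-0.0147,0],[0.054,0.002,0.198],40],[[0,-0.0147,0],[0.054,0.002,0.198],40],[[0,-0.0147,0],[0.054,0.002,0.198],40]]' 20
python3 to.py .562 -.287 .1 8.5
python3 -c "
from h import *
cam('wrist','w1.png')"
```

```text
time_s: 0.62
tcp_pos: [0.3461, -0.5281, 0.1924]
ee_rot: [-1.571, 0.001, -0.77]
ft_force: [0.6, 0.1, -0.5]
opening: 0.0582
time_s: 1.03
tcp_pos: [0.4612, -0.4273, 0.1909]
ee_rot: [-1.57, 0.001, -0.308]
ft_force: [0.6, 0.4, 0.2]
opening: 0.0353
time_s: 1.45
tcp_pos: [0.5192, -0.2859, 0.1895]
ee_rot: [-1.57, 0.0, 0.154]
ft_force: [0.2, -0.4, -1.0]
opening: 0.0353
t 1.45 pos [ 0.5192 -0.2859  0.1895] rot [-90.    0.    8.8] open 0.0353 F [ 0.2 -0.4 -1. ]
rows 5 need 2.4 turn [-0.0, 0.0002, -0.0] shift [0.056, 0.119, -0.01]
```

View pics/w1.png

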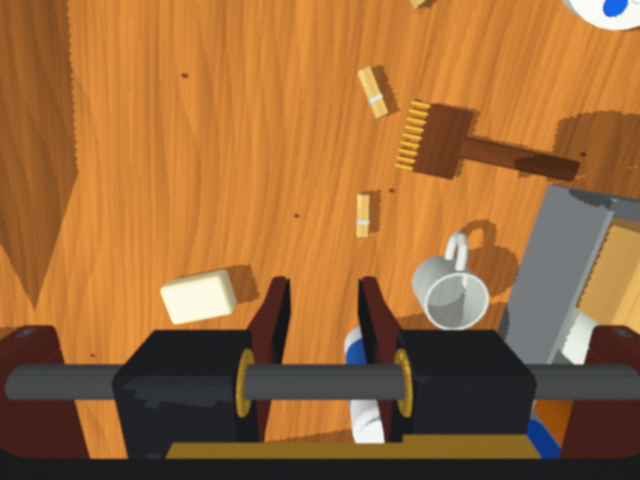

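```bash
cat > meas.py <<'E'
# meas.py cam z : contour measure near wooden pegs
import sys
from h import *
E
python3 - <<'E'
from h import *
c=cam('wrist')
im=cv2.cvtColor(c['frame'],cv2.COLOR_RGB2HSV)
for (u,v) in [(363,205),(363,230),(372,80),(330,215)]: print(im[v,u])
def ends(a,b,z=.014):
    p=plane(c,*a,z);q=plane(c,*b,z);d=q-p;print(np.round((p+q)/2,4),np.linalg.norm(d),np.degrees(np.arctan2(d[1],d[0])))
ends((363,237),(363,194)); ends((381,116),(365,70))
E
```

```text
[ 20 134 231]
[ 20 123 235]
[ 16 173 156]
[ 15 186 210]
[ 0.5643 -0.2778  0.014 ] 0.048479391966304054 101.41633631589363
[ 0.5495 -0.1538  0.014 ] 0.04583368550136987 122.19147252488506
```

Run:
```python
from h import *
c=cam('side','s1.png');t=cam('top','tt1.png')
a=c['frame'][:,:,::-1]
cv2.imwrite('pics/s1c.png',cv2.resize(a[255:375,240:400],None,fx=5,fy=5,interpolation=cv2.INTER_CUBIC))
s=monitor.sense(); print(s['tcp_pos'],proj(t,s['tcp_pos']),proj(c,s['tcp_pos']))
```

```text
[ 0.51887307 -0.28693737  0.1901443 ] [464.99896888 257.05471436] [362.59168163 271.93567014]
```

View pics/s1c.png

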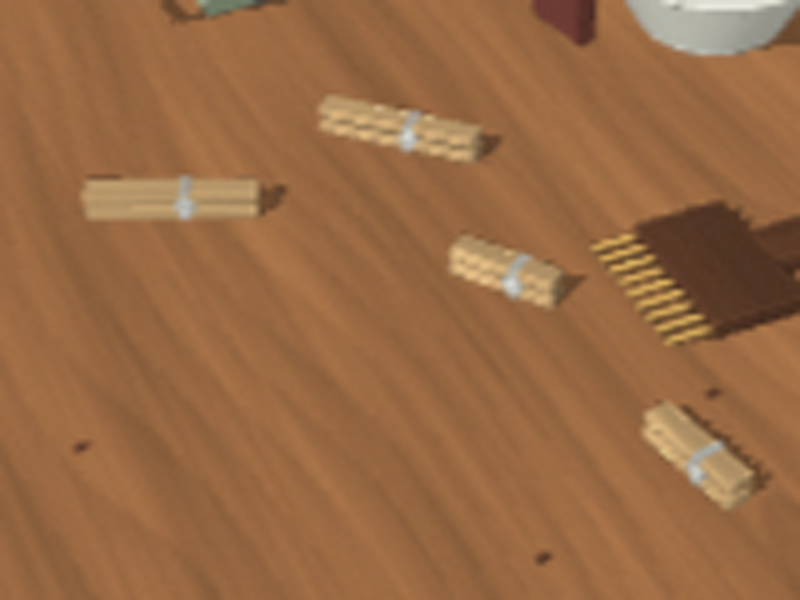

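View pics/tt1.png

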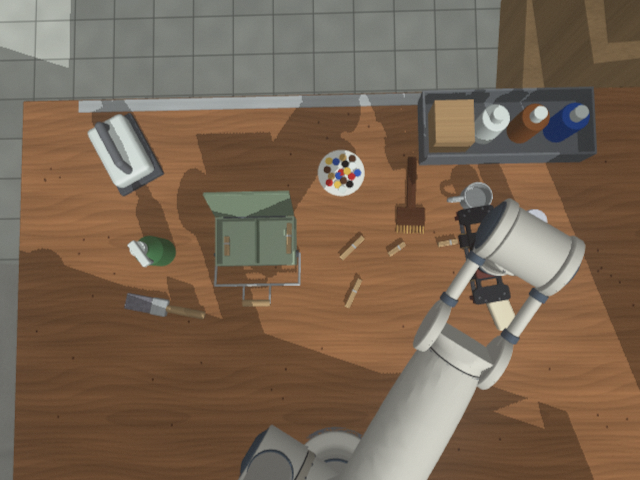

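Run:
```python
from h import *
c=cam('side')
def s(u,v): return 240+(u+.5)/5-.5,255+(v+.5)/5-.5
def ends(n,a,b,z=.014):
    p=plane(c,*s(*a),z);q=plane(c,*s(*b),z);d=q-p;print(n,np.round((p+q)/2,4),np.linalg.norm(d),np.degrees(np.arctan2(d[1],d[0])))
ends('C',(742,477),(658,408)); ends('B',(560,278),(458,241)); ends('A',(480,138),(325,103)); ends('D',(260,185),(85,184))
```

```text
C [ 0.5641 -0.2855  0.014 ] 0.04528353035842824 100.72471480554728
B [ 0.551  -0.1599  0.014 ] 0.04808412350337029 123.52708749503778
A [ 0.5544 -0.051   0.014 ] 0.07609651795029489 132.3820528126787
D [ 0.4435 -0.0493  0.014 ] 0.07709753518758167 152.94104033323572
```

```bash
python3 to.py .563 -.286 .05 10 5
```

```text
t 1.7 pos [ 0.5186 -0.2878  0.19  ] rot [-90.    0.    8.5] open 0.035 F [-0.4  0.6 -0.3]
rows 5 need 3.6 turn [0.0, -0.0008, -0.0] shift [0.059, 0.187, -0.007]
```

```bash
python3 -m pendant '[[[0,-0.0008,0],[0.059,0.187,-0.006],40],[[0,-0.0008,0],[0.059,0.187,-0.006],40],[[0,-0.0008,0],[0.059,0.187,-0.006],40],[[0,-0.0008,0],[0.059,0.187,-0.006],40],[[0,-0.0008,0],[0.059,0.187,-0.006],40]]' 20
python3 to.py .563 -.286 .005 10 4
```

```text
time_s: 2.12
tcp_pos: [0.5627, -0.2866, 0.0483]
ee_rot: [-1.571, 0.0, 0.172]
ft_force: [-1.1, -1.6, 0.4]
opening: 0.035
t 2.12 pos [ 0.5627 -0.2866  0.0483] rot [-90.    0.    9.8] open 0.035 F [-1.1 -1.6  0.4]
rows 4 need 1.1 turn [0.0, -0.0001, -0.0] shift [0.001, 0.072, 0.001]
```

```bash
python3 -m pendant '[[[0,0,0],[0,0.072,0],40],[[0,0,0],[0,0.072,0],40],[[0,0,0],[0,0.072,0],40],[[0,0,0],[0,0.072,0],40],[[0,0,0],[0,0,0],40]]' 20
python3 -m pendant '[[[0,0,0],[0,0,0],0],[[0,0,0],[0,0,0],0],[[0,0,0],[0,0,0],0],[[0,0,0],[0,0,0],0],[[0,0,0],[0,0,0],0]]' 20
```

```text
time_s: 2.53
tcp_pos: [0.5621, -0.285, 0.0051]
ee_rot: [-1.57, 0.002, 0.174]
ft_force: [-0.9, -0.3, 0.1]
opening: 0.0349
time_s: 2.95
tcp_pos: [0.5635, -0.2851, 0.0076]
ee_rot: [-1.572, -0.001, 0.175]
ft_force: [0.6, -0.0, -0.6]
opening: 0.0056
```

```bash
python3 -c "
from h import *
print(monitor.sense()['opening'])
c=cam('wrist','w2.png');cam('top','tt2.png')
a=cam('side')['frame'][:,:,::-1]
cv2.imwrite('pics/s2c.png',cv2.resize(a[255:415,240:450],None,fx=3.7,fy=3.7,interpolation=cv2.INTER_CUBIC))"
```

```text
0.005588941091633565
```

View pics/w2.png

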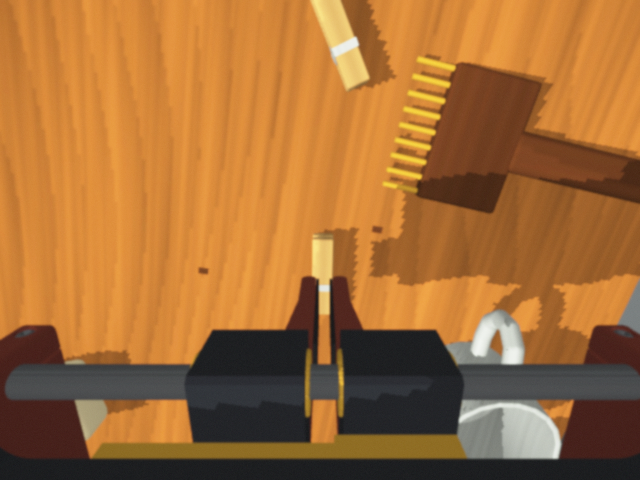

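View pics/s2c.png

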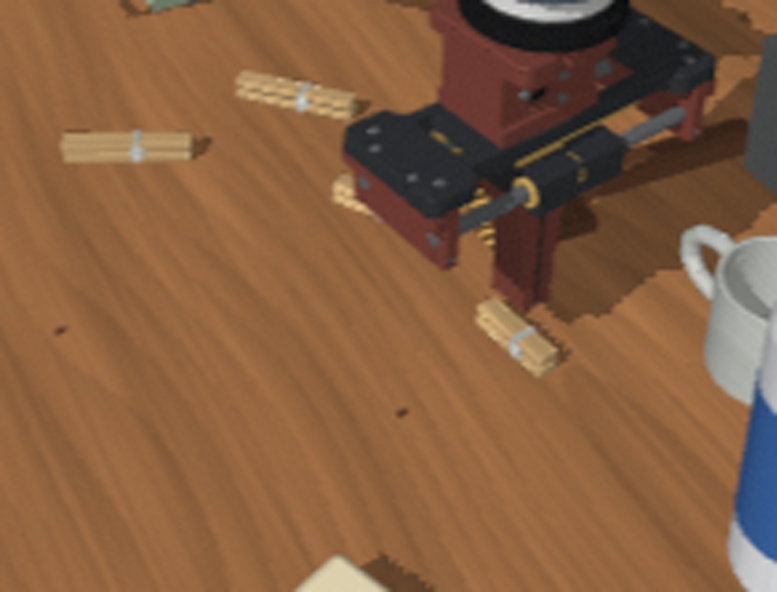

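```bash
python3 -c "
from h import *
s=monitor.sense();p=np.array(s['tcp_pos']);print(p,s['ft_force'],s['opening'])
for n in ['side','top','wrist']:
  c=cam(n); print(n,proj(c,p),proj(c,p+[0,0,.04]))
c=cam('side');u,v=proj(c,p);print((u-240)*3.7,(v-255)*3.7)
"
```

```text
[ 0.5632115  -0.28488937  0.00695962] [-0.77511904  0.06723527  0.22864707] 0.0005846668913156705
side [378.63615896 345.70280782] [379.90026011 329.57879835]
top [446.4792557  242.05084741] [449.75073864 240.92670739]
wrist [323.53236687 275.68177109] [323.45210036 308.18049542]
512.9537881675387 335.6003889372639
```

View pics/tt2.png

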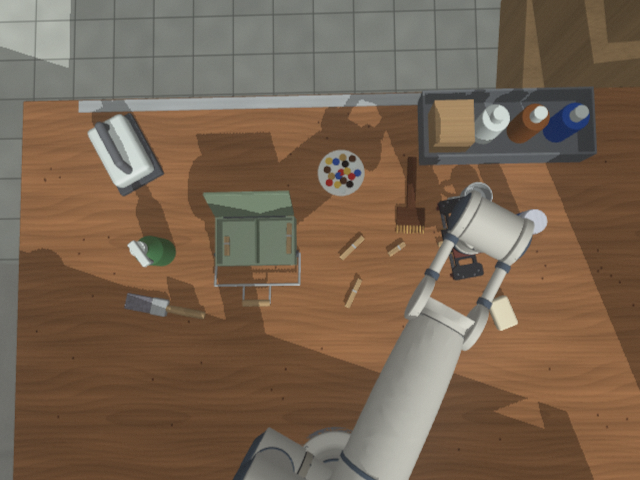

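```bash
python3 -m pendant '[[[0,0,0],[0,0,0],40],[[0,0,0],[0,0,0],40],[[0,0,0],[0,0,0],40],[[0,0,0],[0,0,0],40],[[0,0,0],[0,0,0],40]]' 20
python3 -m pendant '[[[0,0,0],[0,0.02,0],40],[[0,0,0],[0,0.02,0],40],[[0,0,0],[0,0.02,0],40],[[0,0,0],[0,0,0],40],[[0,0,0],[0,0,0],40]]' 20
python3 -c "
from h import *
s=monitor.sense();print(np.round(s['q'],4),s['tcp_pos'])
a=cam('side')['frame'][:,:,::-1]
cv2.imwrite('pics/s3c.png',cv2.resize(a[255:415,240:450],None,fx=3.7,fy=3.7,interpolation=cv2.INTER_CUBIC))"
```

```text
time_s: 3.72
tcp_pos: [0.5631, -0.2849, 0.0067]
ee_rot: [-1.571, 0.0, 0.175]
ft_force: [0.1, 1.1, 0.1]
opening: 0.0305
time_s: 4.13
tcp_pos: [0.5628, -0.2847, -0.0029]
ee_rot: [-1.57, 0.001, 0.175]
ft_force: [0.1, -0.2, -0.2]
opening: 0.0352
[-0.5223  0.2232  1.4365  0.      1.4829 -0.6969] [ 0.56278996 -0.28469496 -0.00290342]
```

View pics/s3c.png

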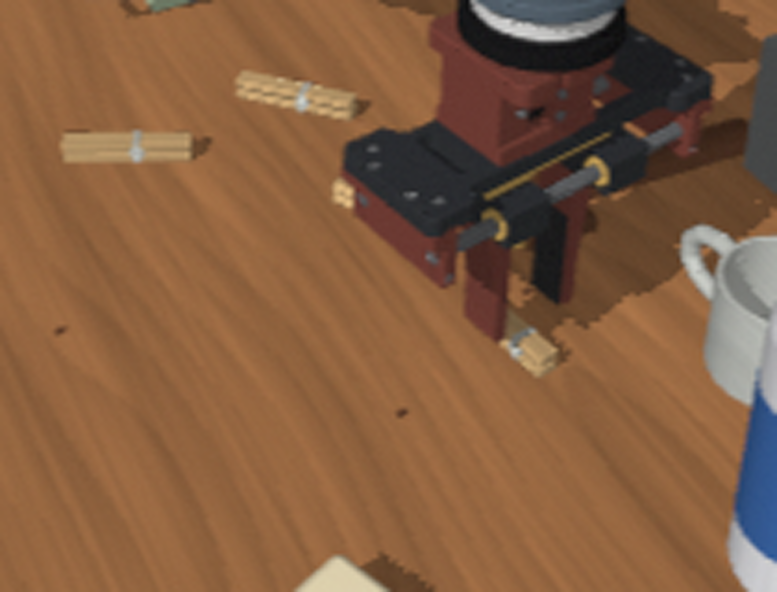

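```bash
python3 -m pendant '[[[0,0,0],[0,0.02,0],40],[[0,0,0],[0,0.02,0],40],[[0,0,0],[0,0.02,0],40],[[0,0,0],[0,0,0],40],[[0,0,0],[0,0,0],40]]' 20
python3 -c "
from h import *
s=monitor.sense();print(np.round(s['q'],4),s['tcp_pos'])
a=cam('side')['frame'][:,:,::-1]
cv2.imwrite('pics/s4c.png',cv2.resize(a[255:415,240:450],None,fx=3.7,fy=3.7,interpolation=cv2.INTER_CUBIC))"
```

```text
time_s: 4.6
tcp_pos: [0.5628, -0.2847, -0.0118]
ee_rot: [-1.57, 0.001, 0.175]
ft_force: [0.1, 0.3, 0.1]
opening: 0.0351
[-0.5223  0.2295  1.4455 -0.      1.4674 -0.6969] [ 0.56283837 -0.28473791 -0.01179033]
```

View pics/s4c.png

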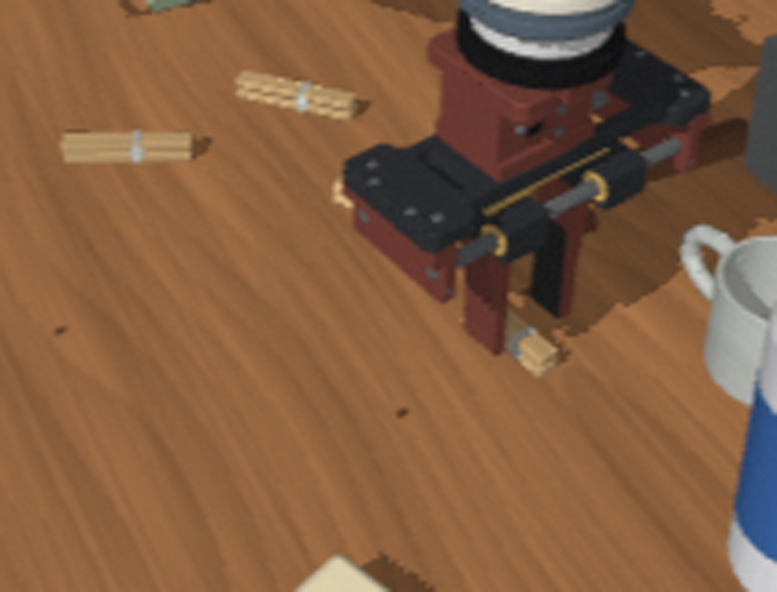

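```bash
python3 -c "
from h import *
s=monitor.sense();p=np.array(s['tcp_pos']);c=cam('side')
R=Ro.from_euler('xyz',s['ee_rot']).as_matrix()
for z in [-.012,0,.005,.01,.015]:
  for a,b in [(-.0175,-.01),(-.030,-.01),(-.03,.01),(.0175,-.01)]:
    q=p+R[:,0]*a+R[:,2]*b; q[2]=z; u,v=proj(c,q); print(z,a,b,np.round([(u-240)*3.7,(v-255)*3.7]))
"
```

```text
-0.012 -0.0175 -0.01 [498. 390.]
-0.012 -0.03 -0.01 [479. 401.]
-0.012 -0.03 0.01 [453. 377.]
-0.012 0.0175 -0.01 [549. 360.]
0 -0.0175 -0.01 [499. 372.]
0 -0.03 -0.01 [480. 383.]
0 -0.03 0.01 [454. 360.]
0 0.0175 -0.01 [551. 343.]
0.005 -0.0175 -0.01 [500. 365.]
0.005 -0.03 -0.01 [481. 376.]
0.005 -0.03 0.01 [454. 352.]
0.005 0.0175 -0.01 [551. 335.]
0.01 -0.0175 -0.01 [500. 358.]
0.01 -0.03 -0.01 [481. 369.]
0.01 -0.03 0.01 [455. 345.]
0.01 0.0175 -0.01 [552. 328.]
0.015 -0.0175 -0.01 [501. 350.]
0.015 -0.03 -0.01 [482. 361.]
0.015 -0.03 0.01 [455. 338.]
0.015 0.0175 -0.01 [553. 321.]
```

```bash
python3 -m pendant '[[[0,0,0],[0,0.02,0],40],[[0,0,0],[0,0.02,0],40],[[0,0,0],[0,0.01,0],40],[[0,0,0],[0,0,0],40],[[0,0,0],[0,0,0],40]]' 20
python3 -m pendant '[[[0,0,0],[0,0,0],0],[[0,0,0],[0,0,0],0],[[0,0,0],[0,0,0],0],[[0,0,0],[0,0,0],0],[[0,0,0],[0,0,0],0]]' 20
python3 -m pendant '[[[0,0,0],[0,0,0],0],[[0,0,0],[0,0,0],0],[[0,0,0],[0,0,0],0],[[0,0,0],[0,0,0],0],[[0,0,0],[0,0,0],0]]' 20
python3 -c "
from h import *
a=cam('side')['frame'][:,:,::-1]
cv2.imwrite('pics/s5c.png',cv2.resize(a[255:415,240:450],None,fx=3.7,fy=3.7,interpolation=cv2.INTER_CUBIC))"
```

```text
time_s: 5.12
tcp_pos: [0.5629, -0.2848, -0.0191]
ee_rot: [-1.57, 0.0, 0.175]
ft_force: [-0.3, -0.9, -0.0]
opening: 0.0352
time_s: 5.53
tcp_pos: [0.5632, -0.2849, -0.0187]
ee_rot: [-1.571, -0.0, 0.175]
ft_force: [0.3, 0.9, 0.4]
opening: 0.0114
time_s: 5.95
tcp_pos: [0.5632, -0.2849, -0.0187]
ee_rot: [-1.571, -0.0, 0.175]
ft_force: [-0.7, -1.0, 1.2]
opening: 0.0119
```

View pics/s5c.png

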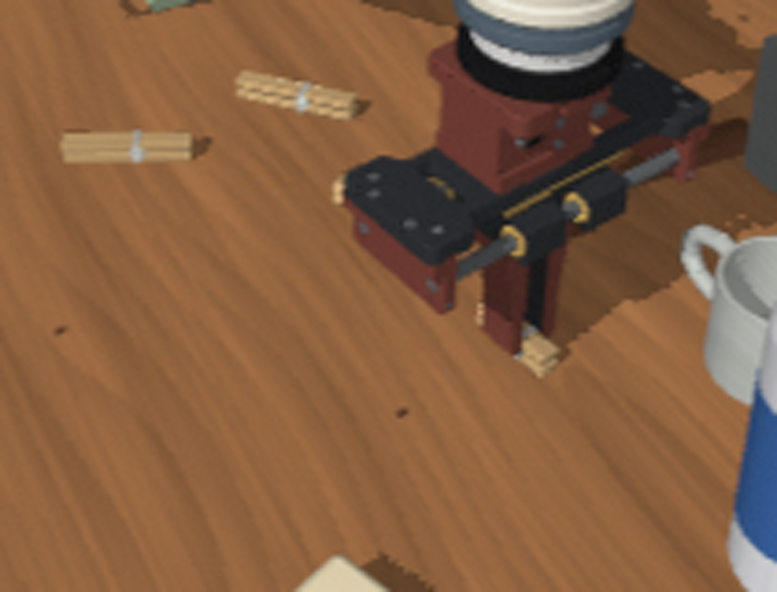

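```bash
python3 -m pendant '[[[0,0,0],[0,-0.2,0],0],[[0,0,0],[0,-0.2,0],0],[[0,0,0],[0,-0.2,0],0],[[0,0,0],[0,-0.2,0],0],[[0,0,0],[0,-0.2,0],0]]' 20
python3 to.py .569 .211 .13 89.4
```

```text
time_s: 6.42
tcp_pos: [0.5628, -0.2847, 0.1323]
ee_rot: [-1.57, 0.0, 0.175]
ft_force: [-0.4, -0.6, -0.1]
opening: 0.0116
t 6.42 pos [ 0.5628 -0.2847  0.1323] rot [-90.   0.  10.] open 0.0116 F [-0.4 -0.6 -0.1]
rows 15 need 12.1 turn [-0.0, -0.0147, -0.0] shift [0.177, 0.001, 0.161]
```

```bash
python3 -m pendant '[[[0,-0.0147,0],[0.177,0,0.161],0],[[0,-0.0147,0],[0.177,0,0.161],0],[[0,-0.0147,0],[0.177,0,0.161],0],[[0,-0.0147,0],[0.177,0,0.161],0],[[0,-0.0147,0],[0.177,0,0.161],0]]' 20
python3 -m pendant '[[[0,-0.0147,0],[0.177,0,0.161],0],[[0,-0.0147,0],[0.177,0,0.161],0],[[0,-0.0147,0],[0.177,0,0.161],0],[[0,-0.0147,0],[0.177,0,0.161],0],[[0,-0.0147,0],[0.177,0,0.161],0]]' 20
python3 -m pendant '[[[0,-0.0147,0],[0.177,0,0.161],0],[[0,-0.0147,0],[0.177,0,0.161],0],[[0,-0.0147,0],[0.177,0,0.161],0],[[0,-0.0147,0],[0.177,0,0.161],0],[[0,-0.0147,0],[0.177,0,0.161],0]]' 20
python3 to.py .569 .211 .01 89.4 5
python3 -c "
from h import *
cam('wrist','w6.png')
s=monitor.sense();p=np.array(s['tcp_pos']);c=cam('side','s6.png')
print(proj(c,p),proj(c,p+[0,0,.024]))"
```

```text
time_s: 6.83
tcp_pos: [0.6448, -0.1252, 0.1307]
ee_rot: [-1.57, 0.0, 0.64]
ft_force: [1.1, -0.3, -1.0]
opening: 0.0116
time_s: 7.25
tcp_pos: [0.6461, 0.0532, 0.1305]
ee_rot: [-1.57, 0.0, 1.103]
ft_force: [-0.0, 0.6, 0.4]
opening: 0.0114
time_s: 7.67
tcp_pos: [0.5679, 0.2132, 0.1307]
ee_rot: [-1.57, -0.0, 1.565]
ft_force: [1.2, 0.4, 0.4]
opening: 0.012
t 7.67 pos [0.5679 0.2132 0.1307] rot [-90.   -0.   89.7] open 0.012 F [1.2 0.4 0.4]
rows 5 need 2.9 turn [-0.0, 0.0001, -0.0] shift [-0.003, 0.161, -0.002]
[278.1412733  187.89036344] [277.59744953 179.4157276 ]
```

View pics/w6.png

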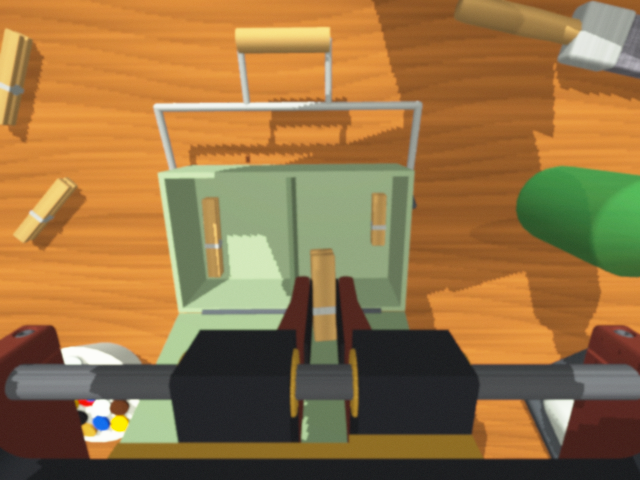

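View pics/s6.png

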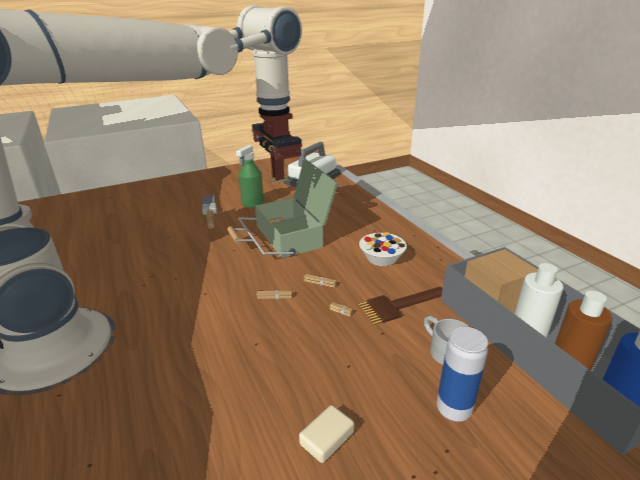

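```bash
python3 -m pendant '[[[0,0,0],[0,0.16,0],0],[[0,0,0],[0,0.16,0],0],[[0,0,0],[0,0.16,0],0],[[0,0,0],[0,0.16,0],0],[[0,0,0],[0,0.12,0],0]]' 20
python3 to.py .569 .211 .01 89.4 5
python3 -c "
from h import *
cam('wrist','w7.png')"
```

```text
time_s: 8.18
tcp_pos: [0.5682, 0.2106, 0.0146]
ee_rot: [-1.569, 0.001, 1.559]
ft_force: [-0.2, 0.4, -0.9]
opening: 0.0114
t 8.18 pos [0.5682 0.2106 0.0146] rot [-89.9   0.1  89.3] open 0.0114 F [-0.2  0.4 -0.9]
rows 5 need 0.1 turn [-0.0001, -0.0001, -0.0] shift [0.0, 0.006, -0.001]
```

View pics/w7.png

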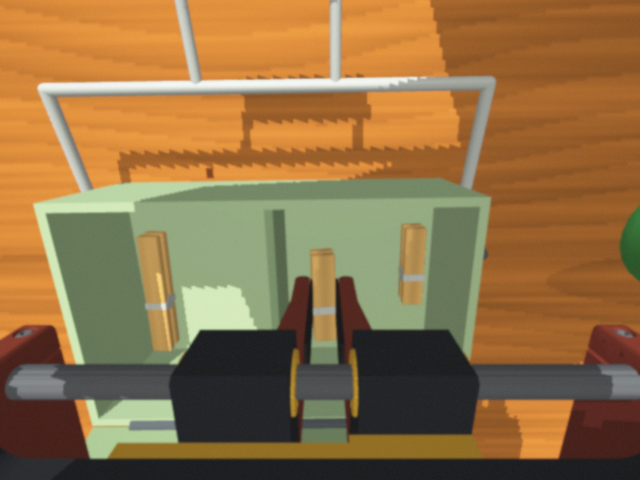

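Peg sits at (322,295) between divider (275) and the short sample (412), inside the left compartment. Release with a small opening.

```bash
python3 -m pendant '[[[0,0,0],[0,0.02,0],0],[[0,0,0],[0,0.02,0],0],[[0,0,0],[0,0.02,0],0],[[0,0,0],[0,0,0],27],[[0,0,0],[0,0,0],27]]' 20
python3 -m pendant '[[[0,0,0],[0,0,0],27],[[0,0,0],[0,0,0],27],[[0,0,0],[0,-0.2,0],27],[[0,0,0],[0,-0.27,0],27],[[0,0,0],[0,-0.27,0],27]]' 20
python3 -c "
from h import *
cam('wrist','w8.png')"
python3 to.py .5495 -.16 .12 34.5
```

```text
time_s: 8.65
tcp_pos: [0.5695, 0.2117, 0.0094]
ee_rot: [-1.573, -0.001, 1.56]
ft_force: [0.6, 0.3, 0.7]
opening: 0.0214
time_s: 9.07
tcp_pos: [0.5678, 0.2113, 0.1193]
ee_rot: [-1.568, 0.001, 1.56]
ft_force: [0.6, -0.8, 0.9]
opening: 0.0237
t 9.12 pos [0.5717 0.2125 0.1311] rot [-90.7  -0.2  89.4] open 0.0238 F [ 0.2 -0.8  5.5]
rows 10 need 9.1 turn [0.0001, 0.0152, 0.0001] shift [-0.24, 0.007, -0.096]
```

View pics/w8.png

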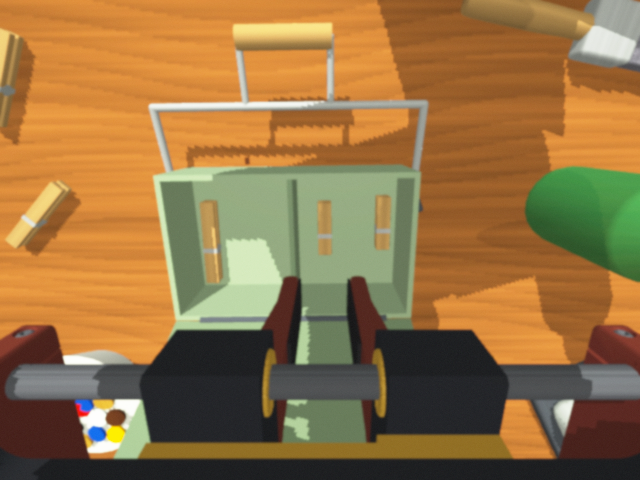

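```bash
python3 -m pendant '[[[0,0.0152,0],[-0.24,0,-0.096],35],[[0,0.0152,0],[-0.24,0,-0.096],35],[[0,0.0152,0],[-0.24,0,-0.096],35],[[0,0.0152,0],[-0.24,0,-0.096],35],[[0,0.0152,0],[-0.24,0,-0.096],35]]' 20
python3 -m pendant '[[[0,0.0152,0],[-0.24,0,-0.096],35],[[0,0.0152,0],[-0.24,0,-0.096],35],[[0,0.0152,0],[-0.24,0,-0.096],35],[[0,0.0152,0],[-0.24,0,-0.096],35],[[0,0.0152,0],[-0.24,0,-0.096],35]]' 20
python3 -c "
from h import *
a=cam('side')['frame'][:,:,::-1]
cv2.imwrite('pics/s9c.png',cv2.resize(a[255:375,240:400],None,fx=5,fy=5,interpolation=cv2.INTER_CUBIC))"
python3 to.py .5495 -.16 .03 34.5
```

```text
time_s: 9.53
tcp_pos: [0.6034, 0.0209, 0.1193]
ee_rot: [-1.572, -0.0, 1.078]
ft_force: [0.9, -0.6, 0.0]
opening: 0.0307
time_s: 9.95
tcp_pos: [0.546, -0.163, 0.1193]
ee_rot: [-1.572, -0.0, 0.6]
ft_force: [-0.2, -0.9, 0.6]
opening: 0.0309
t 10.0 pos [ 0.5429 -0.169   0.1195] rot [-90.2   0.2  33.8] open 0.0307 F [ 1.5 -4.  -0.5]
rows 5 need 2.2 turn [0.0001, -0.0004, -0.0001] shift [0.014, 0.119, 0.005]
```

View pics/s9c.png

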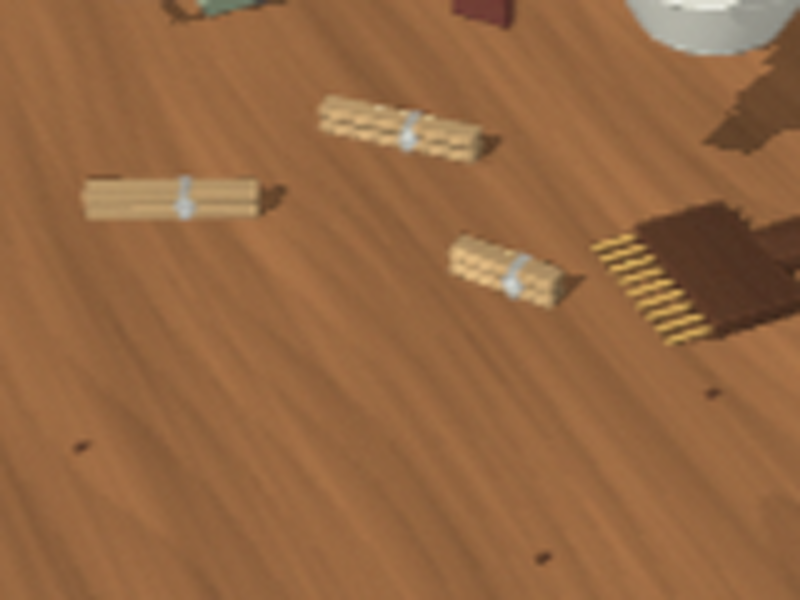

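```bash
python3 -m pendant '[[[0,0,0],[0.01,0.15,0],35],[[0,0,0],[0.01,0.15,0],35],[[0,0,0],[0.01,0.15,0],35],[[0,0,0],[0.01,0.13,0],35],[[0,0,0],[0,0,0],35]]' 20
python3 -m pendant '[[[0,0,0],[0,0,0],35],[[0,0,0],[0,0,0],35],[[0,0,0],[0,0,0],35],[[0,0,0],[0,0,0],35],[[0,0,0],[0,0,0],35]]' 20
python3 to.py .5495 -.16 -.019 34.5 4
```

```text
time_s: 10.42
tcp_pos: [0.549, -0.1565, 0.0274]
ee_rot: [-1.565, 0.004, 0.605]
ft_force: [0.0, -0.0, -1.0]
opening: 0.0307
time_s: 10.83
tcp_pos: [0.5521, -0.1579, 0.0337]
ee_rot: [-1.573, -0.001, 0.605]
ft_force: [0.1, 0.6, 0.8]
opening: 0.031
t 10.83 pos [ 0.5521 -0.1579  0.0337] rot [-90.1  -0.1  34.7] open 0.031 F [0.1 0.6 0.8]
rows 4 need 1.3 turn [0.0001, 0.0001, 0.0001] shift [-0.006, 0.088, -0.0]
```

```bash
python3 -m pendant '[[[0,0,0],[-0.006,0.088,0],35],[[0,0,0],[-0.006,0.088,0],35],[[0,0,0],[-0.006,0.088,0],35],[[0,0,0],[-0.006,0.088,0],35],[[0,0,0],[0,0,0],35]]' 20
python3 -m pendant '[[[0,0,0],[0,0,0],35],[[0,0,0],[0,0,0],0],[[0,0,0],[0,0,0],0],[[0,0,0],[0,0,0],0],[[0,0,0],[0,0,0],0]]' 20
python3 -m pendant '[[[0,0,0],[0,0,0],0],[[0,0,0],[0,0,0],0],[[0,0,0],[0,-0.2,0],0],[[0,0,0],[0,-0.27,0],0],[[0,0,0],[0,-0.27,0],0]]' 20
python3 -m pendant '[[[0,0,0],[0,-0.27,0],0],[[0,0,0],[0,0,0],0],[[0,0,0],[0,0,0],0],[[0,0,0],[0,0,0],0],[[0,0,0],[0,0,0],0]]' 20
python3 to.py .569 .236 .13 89.4
```

```text
time_s: 11.25
tcp_pos: [0.5454, -0.1588, -0.0257]
ee_rot: [-1.565, 0.004, 0.605]
ft_force: [-0.5, 0.1, -0.3]
opening: 0.0305
time_s: 11.67
tcp_pos: [0.5491, -0.1599, -0.0197]
ee_rot: [-1.572, -0.001, 0.605]
ft_force: [-0.1, 0.5, 1.4]
opening: 0.012
time_s: 12.08
tcp_pos: [0.5471, -0.1592, 0.09]
ee_rot: [-1.568, 0.002, 0.605]
ft_force: [0.7, -0.7, 0.7]
opening: 0.012
time_s: 12.5
tcp_pos: [0.5475, -0.1594, 0.1287]
ee_rot: [-1.568, 0.002, 0.605]
ft_force: [-0.4, 0.2, -0.6]
opening: 0.0119
t 12.5 pos [ 0.5475 -0.1594  0.1287] rot [-89.8   0.1  34.7] open 0.0119 F [-0.4  0.2 -0.6]
rows 10 need 9.7 turn [-0.0001, -0.0152, -0.0] shift [0.243, -0.001, 0.127]
```

```bash
python3 -m pendant '[[[0,-0.0152,0],[0.243,0,0.127],0],[[0,-0.0152,0],[0.243,0,0.127],0],[[0,-0.0152,0],[0.243,0,0.127],0],[[0,-0.0152,0],[0.243,0,0.127],0],[[0,-0.0152,0],[0.243,0,0.127],0]]' 20
python3 -m pendant '[[[0,-0.0152,0],[0.243,0,0.127],0],[[0,-0.0152,0],[0.243,0,0.127],0],[[0,-0.0152,0],[0.243,0,0.127],0],[[0,-0.0152,0],[0.243,0,0.127],0],[[0,-0.0152,0],[0.243,0,0.127],0]]' 20
python3 -m pendant '[[[0,0,0],[0,0,0],0],[[0,0,0],[0,0,0],0],[[0,0,0],[0,0,0],0],[[0,0,0],[0,0,0],0],[[0,0,0],[0,0,0],0]]' 20
python3 to.py .569 .235 .02 89.4 4
```

```text
time_s: 12.92
tcp_pos: [0.6067, 0.037, 0.1279]
ee_rot: [-1.567, 0.002, 1.087]
ft_force: [-0.2, 0.3, -0.6]
opening: 0.0114
time_s: 13.33
tcp_pos: [0.5685, 0.2373, 0.1278]
ee_rot: [-1.567, 0.001, 1.565]
ft_force: [0.4, 0.8, -0.7]
opening: 0.0117
time_s: 13.75
tcp_pos: [0.5704, 0.2341, 0.1303]
ee_rot: [-1.57, 0.001, 1.557]
ft_force: [0.1, 0.8, 0.5]
opening: 0.0117
t 13.75 pos [0.5704 0.2341 0.1303] rot [-90.    0.   89.2] open 0.0117 F [0.1 0.8 0.5]
rows 4 need 2.7 turn [-0.0, -0.0001, -0.0] shift [0.002, 0.184, 0.002]
```

```bash
python3 -m pendant '[[[0,0,0],[0,0.18,0],0],[[0,0,0],[0,0.18,0],0],[[0,0,0],[0,0.18,0],0],[[0,0,0],[0,0.18,0],0],[[0,0,0],[0,0.02,0],0]]' 20
python3 -m pendant '[[[0,0,0],[0,0.02,0],0],[[0,0,0],[0,0,0],0],[[0,0,0],[0,0,0],27],[[0,0,0],[0,0,0],27],[[0,0,0],[0,0,0],27]]' 20
python3 -m pendant '[[[0,0,0],[0,0,0],27],[[0,0,0],[0,0,0],27],[[0,0,0],[0,-0.2,0],27],[[0,0,0],[0,-0.27,0],27],[[0,0,0],[0,-0.27,0],27]]' 20
python3 -c "
from h import *
cam('wrist','w10.png')
a=cam('side')['frame'][:,:,::-1]
cv2.imwrite('pics/s10c.png',cv2.resize(a[255:375,240:400],None,fx=5,fy=5,interpolation=cv2.INTER_CUBIC))"
python3 to.py .554 -.0505 .12 44
```

```text
time_s: 14.17
tcp_pos: [0.5672, 0.2331, 0.0135]
ee_rot: [-1.562, 0.003, 1.558]
ft_force: [-1.0, -0.2, -0.7]
opening: 0.0117
time_s: 14.58
tcp_pos: [0.5711, 0.236, 0.019]
ee_rot: [-1.574, -0.001, 1.56]
ft_force: [-0.3, -0.3, -0.0]
opening: 0.0233
time_s: 15.0
tcp_pos: [0.5689, 0.2354, 0.1277]
ee_rot: [-1.568, 0.001, 1.56]
ft_force: [0.3, -0.2, 0.0]
opening: 0.0236
t 15.1 pos [0.5733 0.237  0.1376] rot [-90.8  -0.3  89.4] open 0.0239 F [0.1 0.6 0.4]
rows 10 need 7.0 turn [0.0002, 0.0126, 0.0002] shift [-0.188, 0.011, -0.058]
```

View pics/w10.png

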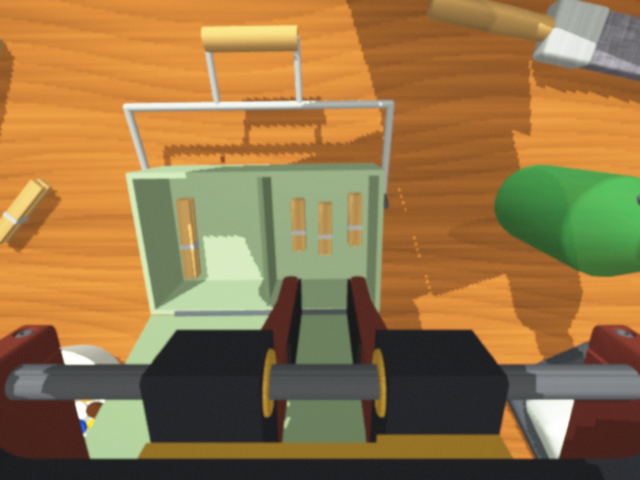

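View pics/s10c.png

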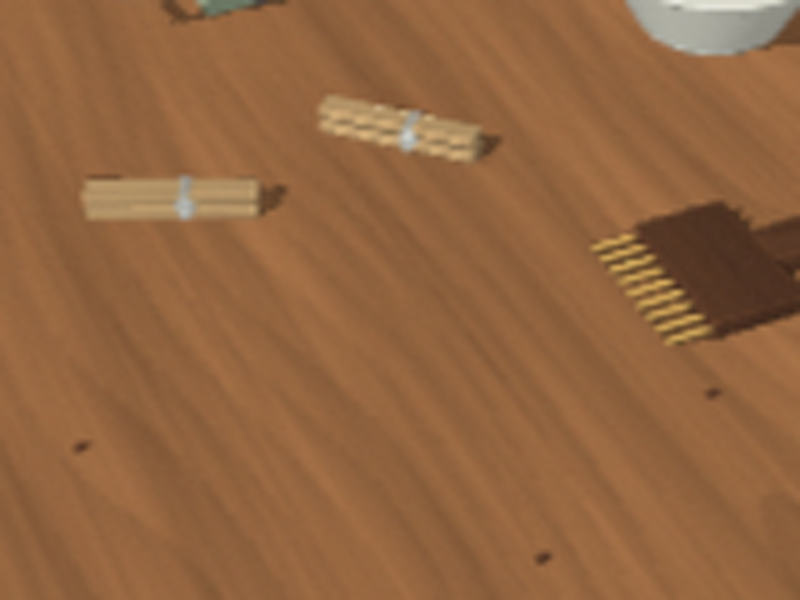

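Three short pegs side by side in the left compartment. A and D unmoved. Now A.

```bash
python3 -m pendant '[[[0,0.0126,0],[-0.188,0,-0.058],35],[[0,0.0126,0],[-0.188,0,-0.058],35],[[0,0.0126,0],[-0.188,0,-0.058],35],[[0,0.0126,0],[-0.188,0,-0.058],35],[[0,0.0126,0],[-0.188,0,-0.058],35]]' 20
python3 -m pendant '[[[0,0.0126,0],[-0.188,0,-0.058],35],[[0,0.0126,0],[-0.188,0,-0.058],35],[[0,0.0126,0],[-0.188,0,-0.058],35],[[0,0.0126,0],[-0.188,0,-0.058],35],[[0,0.0126,0],[-0.188,0,-0.058],35]]' 20
python3 -m pendant '[[[0,0,0],[0,0.1,0],35],[[0,0,0],[0,0.15,0],35],[[0,0,0],[0,0.15,0],35],[[0,0,0],[0,0.1,0],35],[[0,0,0],[0,0,0],35]]' 20
python3 -m pendant '[[[0,0,0],[0,0,0],35],[[0,0,0],[0,0,0],35],[[0,0,0],[0,0,0],35],[[0,0,0],[0,0,0],35],[[0,0,0],[0,0,0],35]]' 20
python3 to.py .554 -.0505 -.019 44 4
```

```text
time_s: 15.52
tcp_pos: [0.5891, 0.0891, 0.1275]
ee_rot: [-1.571, 0.0, 1.161]
ft_force: [-0.0, -1.2, -1.3]
opening: 0.0306
time_s: 15.93
tcp_pos: [0.55, -0.0526, 0.1275]
ee_rot: [-1.571, 0.0, 0.764]
ft_force: [0.4, 0.4, 0.5]
opening: 0.0307
time_s: 16.35
tcp_pos: [0.548, -0.0509, 0.0485]
ee_rot: [-1.565, 0.004, 0.768]
ft_force: [-0.7, 0.5, -1.2]
opening: 0.0305
time_s: 16.77
tcp_pos: [0.5512, -0.0512, 0.0541]
ee_rot: [-1.572, -0.001, 0.769]
ft_force: [0.4, 0.0, 0.4]
opening: 0.0308
t 16.77 pos [ 0.5512 -0.0512  0.0541] rot [-90.1  -0.1  44. ] open 0.0308 F [0.4 0.  0.4]
rows 4 need 1.8 turn [0.0001, 0.0, 0.0] shift [0.004, 0.122, -0.002]
```

```bash
python3 -m pendant '[[[0,0,0],[0.004,0.12,-0.002],35],[[0,0,0],[0.004,0.12,-0.002],35],[[0,0,0],[0.004,0.12,-0.002],35],[[0,0,0],[0.004,0.12,-0.002],35],[[0,0,0],[0,0,0],35]]' 20
python3 -m pendant '[[[0,0,0],[0,0,0],35],[[0,0,0],[0,0,0],0],[[0,0,0],[0,0,0],0],[[0,0,0],[0,0,0],0],[[0,0,0],[0,0,0],0]]' 20
python3 -m pendant '[[[0,0,0],[0,0,0],0],[[0,0,0],[0,0,0],0],[[0,0,0],[0,-0.2,0],0],[[0,0,0],[0,-0.27,0],0],[[0,0,0],[0,-0.27,0],0]]' 20
python3 -m pendant '[[[0,0,0],[0,-0.27,0],0],[[0,0,0],[0,0,0],0],[[0,0,0],[0,0,0],0],[[0,0,0],[0,0,0],0],[[0,0,0],[0,0,0],0]]' 20
python3 to.py .569 .15 .13 89.4
```

```text
time_s: 17.18
tcp_pos: [0.5507, -0.0499, -0.0229]
ee_rot: [-1.566, 0.004, 0.768]
ft_force: [0.2, 0.2, -0.9]
opening: 0.0308
time_s: 17.6
tcp_pos: [0.554, -0.0505, -0.0175]
ee_rot: [-1.573, -0.002, 0.768]
ft_force: [-0.1, 0.6, 2.1]
opening: 0.0115
time_s: 18.02
tcp_pos: [0.5515, -0.0502, 0.0914]
ee_rot: [-1.567, 0.003, 0.768]
ft_force: [0.0, -0.1, 0.6]
opening: 0.0117
time_s: 18.43
tcp_pos: [0.552, -0.0502, 0.1301]
ee_rot: [-1.568, 0.002, 0.768]
ft_force: [-0.7, -0.7, -0.2]
opening: 0.0117
t 18.43 pos [ 0.552  -0.0502  0.1301] rot [-89.8   0.1  44. ] open 0.0117 F [-0.7 -0.7 -0.2]
rows 10 need 6.4 turn [-0.0001, -0.0126, -0.0] shift [0.129, -0.0, 0.049]
```

```bash
python3 -m pendant '[[[0,-0.0126,0],[0.129,0,0.049],0],[[0,-0.0126,0],[0.129,0,0.049],0],[[0,-0.0126,0],[0.129,0,0.049],0],[[0,-0.0126,0],[0.129,0,0.049],0],[[0,-0.0126,0],[0.129,0,0.049],0]]' 20
python3 -m pendant '[[[0,-0.0126,0],[0.129,0,0.049],0],[[0,-0.0126,0],[0.129,0,0.049],0],[[0,-0.0126,0],[0.129,0,0.049],0],[[0,-0.0126,0],[0.129,0,0.049],0],[[0,-0.0126,0],[0.129,0,0.049],0]]' 20
python3 -m pendant '[[[0,0,0],[0,0,0],0],[[0,0,0],[0,0,0],0],[[0,0,0],[0,0,0],0],[[0,0,0],[0,0,0],0],[[0,0,0],[0,0,0],0]]' 20
python3 to.py .567 .151 .02 89.4 4
```

```text
time_s: 18.85
tcp_pos: [0.5808, 0.0492, 0.1296]
ee_rot: [-1.567, 0.002, 1.168]
ft_force: [0.1, -0.7, -0.0]
opening: 0.0118
time_s: 19.27
tcp_pos: [0.5687, 0.1514, 0.1296]
ee_rot: [-1.567, 0.001, 1.564]
ft_force: [0.0, 0.5, -0.8]
opening: 0.0115
time_s: 19.68
tcp_pos: [0.5699, 0.1495, 0.1319]
ee_rot: [-1.57, 0.0, 1.558]
ft_force: [0.8, 0.7, -1.1]
opening: 0.0118
t 19.68 pos [0.5699 0.1495 0.1319] rot [-90.    0.   89.3] open 0.0118 F [ 0.8  0.7 -1.1]
rows 4 need 2.7 turn [-0.0, -0.0001, -0.0] shift [0.002, 0.187, 0.005]
```

```bash
python3 -m pendant '[[[0,0,0],[0.002,0.185,0.005],0],[[0,0,0],[0.002,0.185,0.005],0],[[0,0,0],[0.002,0.185,0.005],0],[[0,0,0],[0.002,0.185,0.005],0],[[0,0,0],[0,0.04,0],0]]' 20
python3 -m pendant '[[[0,0,0],[0,0.02,0],0],[[0,0,0],[0,0,0],0],[[0,0,0],[0,0,0],27],[[0,0,0],[0,0,0],27],[[0,0,0],[0,0,0],27]]' 20
python3 -m pendant '[[[0,0,0],[0,0,0],27],[[0,0,0],[0,0,0],27],[[0,0,0],[0,-0.2,0],27],[[0,0,0],[0,-0.27,0],27],[[0,0,0],[0,-0.27,0],27]]' 20
python3 -c "
from h import *
cam('wrist','w11.png')
a=cam('side')['frame'][:,:,::-1]
cv2.imwrite('pics/s11c.png',cv2.resize(a[255:375,240:400],None,fx=5,fy=5,interpolation=cv2.INTER_CUBIC))"
python3 to.py .4425 -.0505 .12 63.5
```

```text
time_s: 20.1
tcp_pos: [0.5638, 0.1504, 0.0097]
ee_rot: [-1.563, 0.002, 1.558]
ft_force: [-1.7, -0.7, -0.8]
opening: 0.0116
time_s: 20.52
tcp_pos: [0.5681, 0.152, 0.0145]
ee_rot: [-1.574, -0.001, 1.56]
ft_force: [1.4, 0.3, -0.3]
opening: 0.0231
time_s: 20.93
tcp_pos: [0.5657, 0.1517, 0.1234]
ee_rot: [-1.568, 0.001, 1.56]
ft_force: [1.2, -0.6, -0.4]
opening: 0.0236
t 21.03 pos [0.5704 0.1527 0.1329] rot [-90.8  -0.2  89.4] open 0.0239 F [-0.5  0.3  0.4]
rows 10 need 5.9 turn [0.0002, 0.0072, 0.0001] shift [-0.152, 0.008, 0.055]
```

View pics/w11.png

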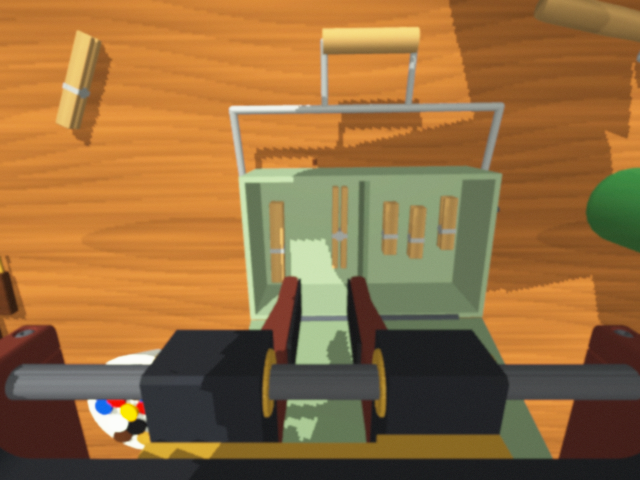

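View pics/s11c.png

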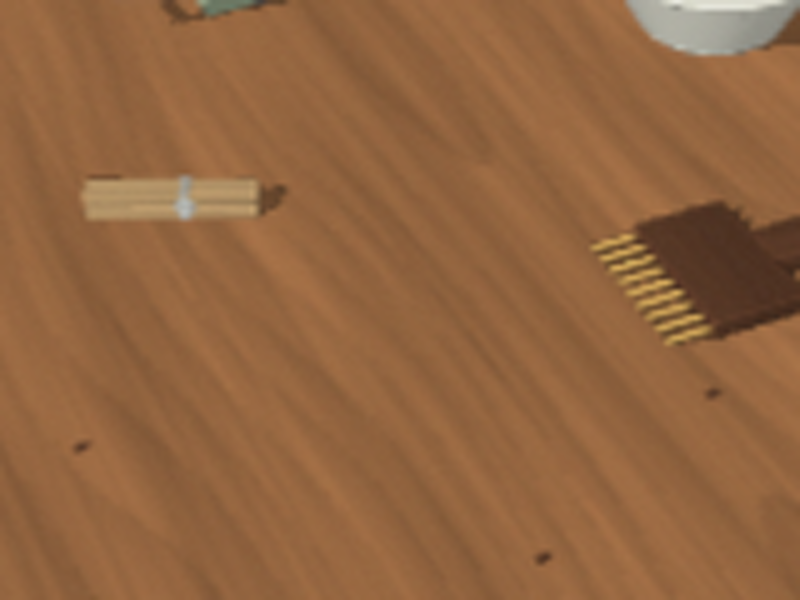

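```bash
python3 -m pendant '[[[0,0.0072,0],[-0.152,0,0.055],35],[[0,0.0072,0],[-0.152,0,0.055],35],[[0,0.0072,0],[-0.152,0,0.055],35],[[0,0.0072,0],[-0.152,0,0.055],35],[[0,0.0072,0],[-0.152,0,0.055],35]]' 20
python3 -m pendant '[[[0,0.0072,0],[-0.152,0,0.055],35],[[0,0.0072,0],[-0.152,0,0.055],35],[[0,0.0072,0],[-0.152,0,0.055],35],[[0,0.0072,0],[-0.152,0,0.055],35],[[0,0.0072,0],[-0.152,0,0.055],35]]' 20
python3 -m pendant '[[[0,0,0],[0,0.1,0],35],[[0,0,0],[0,0.15,0],35],[[0,0,0],[0,0.15,0],35],[[0,0,0],[0,0.1,0],35],[[0,0,0],[0,0,0],35]]' 20
python3 -m pendant '[[[0,0,0],[0,0,0],35],[[0,0,0],[0,0,0],35],[[0,0,0],[0,0,0],35],[[0,0,0],[0,0,0],35],[[0,0,0],[0,0,0],35]]' 20
python3 to.py .4425 -.0505 -.019 63.5 4
```

```text
time_s: 21.45
tcp_pos: [0.5138, 0.0419, 0.1231]
ee_rot: [-1.571, 0.0, 1.332]
ft_force: [0.3, -0.5, 0.2]
opening: 0.0311
time_s: 21.87
tcp_pos: [0.438, -0.0525, 0.1232]
ee_rot: [-1.571, 0.0, 1.105]
ft_force: [0.2, -0.3, -0.2]
opening: 0.0311
time_s: 22.28
tcp_pos: [0.4365, -0.0513, 0.0445]
ee_rot: [-1.565, 0.002, 1.107]
ft_force: [-0.1, 0.3, -0.7]
opening: 0.031
time_s: 22.7
tcp_pos: [0.4394, -0.0518, 0.0494]
ee_rot: [-1.572, -0.0, 1.108]
ft_force: [0.0, 0.4, 0.9]
opening: 0.0309
t 22.7 pos [ 0.4394 -0.0518  0.0494] rot [-90.1  -0.   63.5] open 0.0309 F [0.  0.4 0.9]
rows 4 need 1.7 turn [0.0001, -0.0, 0.0] shift [0.004, 0.114, -0.004]
```

```bash
python3 -m pendant '[[[0,0,0],[0.004,0.113,-0.004],35],[[0,0,0],[0.004,0.113,-0.004],35],[[0,0,0],[0.004,0.113,-0.004],35],[[0,0,0],[0.004,0.113,-0.004],35],[[0,0,0],[0,0,0],35]]' 20
python3 -m pendant '[[[0,0,0],[0,0,0],35],[[0,0,0],[0,0,0],0],[[0,0,0],[0,0,0],0],[[0,0,0],[0,0,0],0],[[0,0,0],[0,0,0],0]]' 20
python3 -m pendant '[[[0,0,0],[0,0,0],0],[[0,0,0],[0,0,0],0],[[0,0,0],[0,-0.2,0],0],[[0,0,0],[0,-0.27,0],0],[[0,0,0],[0,-0.27,0],0]]' 20
python3 -m pendant '[[[0,0,0],[0,-0.27,0],0],[[0,0,0],[0,0,0],0],[[0,0,0],[0,0,0],0],[[0,0,0],[0,0,0],0],[[0,0,0],[0,0,0],0]]' 20
python3 to.py .567 .131 .13 89.4
```

```text
time_s: 23.12
tcp_pos: [0.44, -0.0501, -0.0225]
ee_rot: [-1.566, 0.001, 1.108]
ft_force: [0.6, -0.4, 0.1]
opening: 0.0308
time_s: 23.53
tcp_pos: [0.4429, -0.0507, -0.0181]
ee_rot: [-1.573, -0.001, 1.108]
ft_force: [-1.0, -1.2, 3.1]
opening: 0.0117
time_s: 23.95
tcp_pos: [0.4406, -0.0503, 0.0915]
ee_rot: [-1.567, 0.001, 1.108]
ft_force: [0.7, -0.9, -0.0]
opening: 0.0118
time_s: 24.37
tcp_pos: [0.4411, -0.0504, 0.13]
ee_rot: [-1.567, 0.001, 1.108]
ft_force: [-0.3, 0.1, 0.2]
opening: 0.0116
t 24.37 pos [ 0.4411 -0.0504  0.13  ] rot [-89.8   0.1  63.5] open 0.0116 F [-0.3  0.1  0.2]
rows 10 need 5.4 turn [-0.0001, -0.0072, -0.0] shift [0.14, -0.0, -0.051]
```

```bash
python3 -m pendant '[[[0,-0.0072,0],[0.14,0,-0.051],0],[[0,-0.0072,0],[0.14,0,-0.051],0],[[0,-0.0072,0],[0.14,0,-0.051],0],[[0,-0.0072,0],[0.14,0,-0.051],0],[[0,-0.0072,0],[0.14,0,-0.051],0]]' 20
python3 -m pendant '[[[0,-0.0072,0],[0.14,0,-0.051],0],[[0,-0.0072,0],[0.14,0,-0.051],0],[[0,-0.0072,0],[0.14,0,-0.051],0],[[0,-0.0072,0],[0.14,0,-0.051],0],[[0,-0.0072,0],[0.14,0,-0.051],0]]' 20
python3 -m pendant '[[[0,0,0],[0,0,0],0],[[0,0,0],[0,0,0],0],[[0,0,0],[0,0,0],0],[[0,0,0],[0,0,0],0],[[0,0,0],[0,0,0],0]]' 20
python3 to.py .567 .132 .02 89.4 4
```

```text
time_s: 24.78
tcp_pos: [0.5153, 0.0339, 0.1295]
ee_rot: [-1.567, 0.001, 1.336]
ft_force: [0.8, 0.1, 0.0]
opening: 0.0119
time_s: 25.2
tcp_pos: [0.5682, 0.132, 0.1292]
ee_rot: [-1.567, 0.001, 1.562]
ft_force: [-0.2, -0.4, 0.1]
opening: 0.0118
time_s: 25.62
tcp_pos: [0.5685, 0.1303, 0.1318]
ee_rot: [-1.57, 0.0, 1.559]
ft_force: [1.0, -0.1, -0.2]
opening: 0.0114
t 25.62 pos [0.5685 0.1303 0.1318] rot [-90.    0.   89.3] open 0.0114 F [ 1.  -0.1 -0.2]
rows 4 need 2.7 turn [-0.0, -0.0001, -0.0] shift [0.003, 0.186, 0.002]
```

```bash
python3 -m pendant '[[[0,0,0],[0,0.185,0.003],0],[[0,0,0],[0,0.185,0.003],0],[[0,0,0],[0,0.185,0.003],0],[[0,0,0],[0,0.185,0.003],0],[[0,0,0],[0,0.04,0],0]]' 20
python3 -m pendant '[[[0,0,0],[0,0.02,0],0],[[0,0,0],[0,0,0],0],[[0,0,0],[0,0,0],27],[[0,0,0],[0,0,0],27],[[0,0,0],[0,0,0],27]]' 20
python3 -m pendant '[[[0,0,0],[0,0,0],27],[[0,0,0],[0,0,0],27],[[0,0,0],[0,-0.2,0],27],[[0,0,0],[0,-0.27,0],27],[[0,0,0],[0,-0.27,0],27]]' 20
python3 -m pendant '[[[0,0,0],[0,-0.1,0],27],[[0,0,0],[0,0,0.1],27],[[0,0,0],[0,0,0.27],27],[[0,0,0],[0,0,0.27],27],[[0,0,0],[0,0,0.27],27]]' 20
python3 -c "
from h import *
cam('wrist','w12.png')
a=cam('top','t12.png')
cam('side','s12.png')
print(monitor.sense()['tcp_pos'])"
```

```text
time_s: 26.03
tcp_pos: [0.5637, 0.1299, 0.0097]
ee_rot: [-1.563, 0.001, 1.559]
ft_force: [-0.8, 0.1, -0.2]
opening: 0.0116
time_s: 26.45
tcp_pos: [0.5682, 0.1314, 0.0142]
ee_rot: [-1.574, -0.001, 1.56]
ft_force: [0.6, -0.3, -0.6]
opening: 0.0234
time_s: 26.87
tcp_pos: [0.5659, 0.1311, 0.1231]
ee_rot: [-1.568, 0.001, 1.56]
ft_force: [-0.1, 0.3, 0.3]
opening: 0.0234
time_s: 27.28
tcp_pos: [0.4291, 0.1326, 0.1378]
ee_rot: [-1.57, 0.0, 1.56]
ft_force: [-0.6, 0.9, 0.7]
opening: 0.0239
[0.42872631 0.13283706 0.13879426]
```

View pics/w12.png

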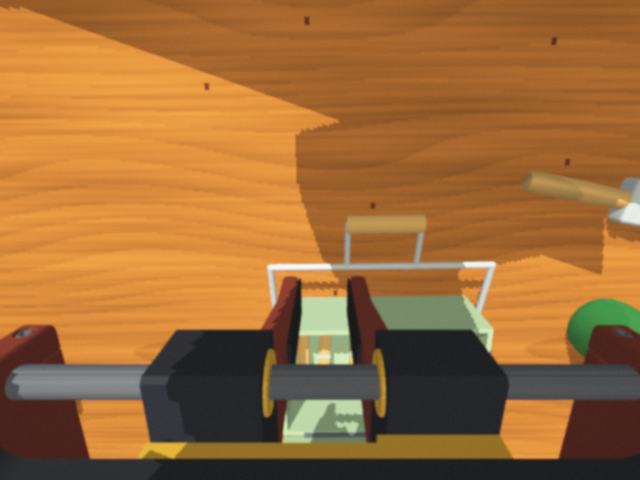

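View pics/t12.png

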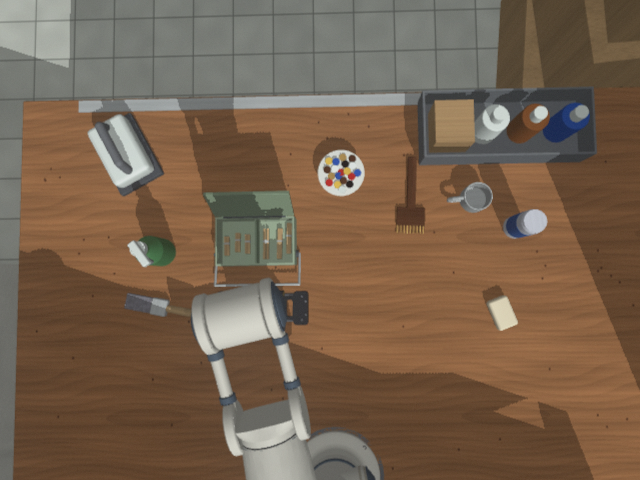

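View pics/s12.png

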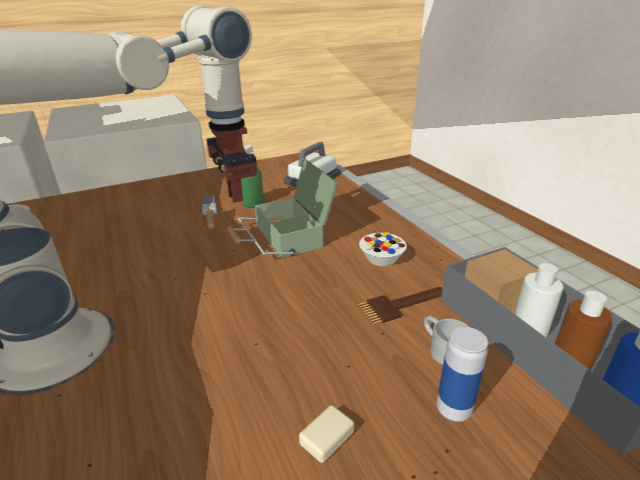

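Run:
```python
from h import *
c=cam('top')
a=c['frame'][:,:,::-1]
cv2.imwrite('pics/t13.png',cv2.resize(a[180:280,190:320],None,fx=6,fy=6,interpolation=cv2.INTER_CUBIC))
c2=cam('side');b=c2['frame'][:,:,::-1]
cv2.imwrite('pics/s13.png',cv2.resize(b[150:270,220:360],None,fx=5,fy=5,interpolation=cv2.INTER_CUBIC))
for th in [90,95,100,105,110]:
    t=np.radians(th); x=.569+.058-.116*np.cos(t); z=.065+.116*np.sin(t)
    print(th,[np.round((proj(c,[x,y,z])-[190,180])*6) for y in (.086,.276)],[np.round((proj(c2,[x,y,z])-[220,150])*5) for y in (.086,.276)])
```

```text
90 [array([598., 180.]), array([ 77., 189.])] [array([507., 169.]), array([354.,  46.])]
95 [array([598., 153.]), array([ 78., 162.])] [array([526., 166.]), array([371.,  44.])]
100 [array([598., 126.]), array([ 79., 135.])] [array([545., 165.]), array([388.,  43.])]
105 [array([599., 100.]), array([ 80., 109.])] [array([563., 165.]), array([405.,  44.])]
110 [array([599.,  75.]), array([83., 84.])] [array([581., 167.]), array([421.,  47.])]
```

View pics/t13.png

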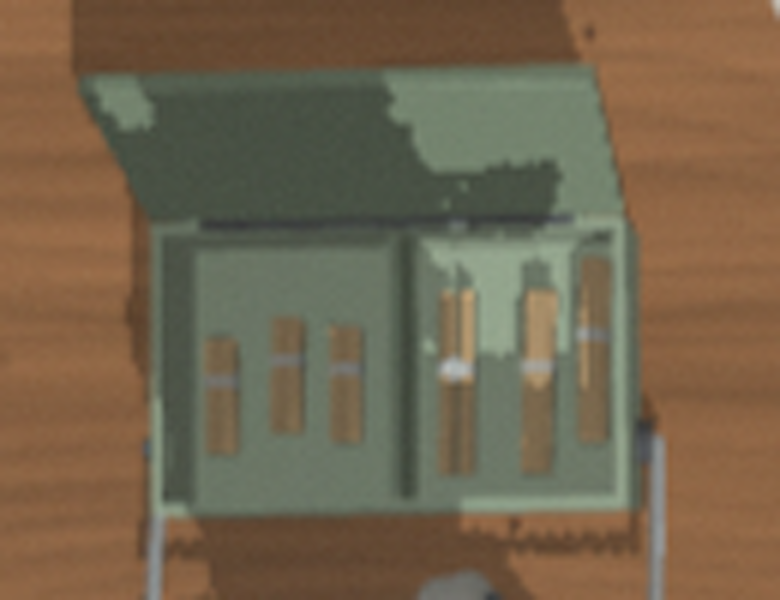

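View pics/s13.png

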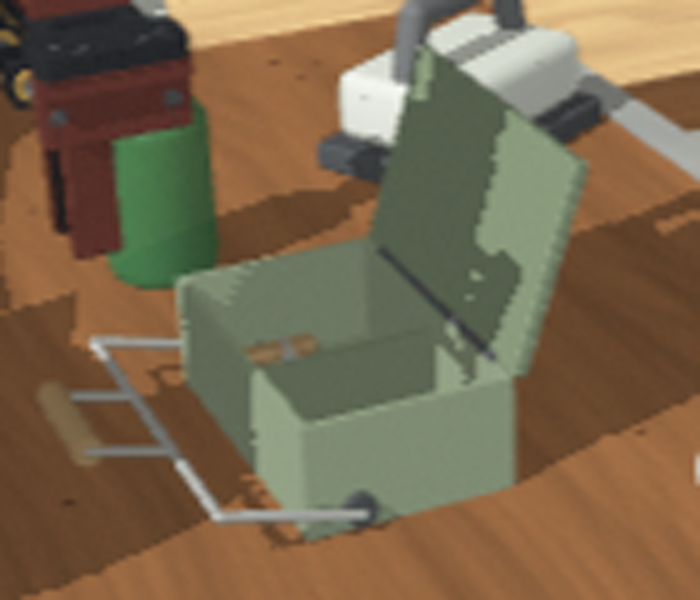

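```bash
python3 -m pendant '[[[0,0,0],[0,-0.27,0],0],[[0,0,0],[0,-0.27,0],0],[[0,0,0],[0,-0.15,0],0],[[0,0,0],[0,0,-0.2],0],[[0,0,0],[0,0,-0.27],0]]' 20
python3 to.py .702 .136 .236 89.4
```

```text
time_s: 27.95
tcp_pos: [0.5034, 0.1324, 0.246]
ee_rot: [-1.578, -0.002, 1.561]
ft_force: [0.1, 0.1, -0.0]
opening: 0.0004
t 27.95 pos [0.5034 0.1324 0.246 ] rot [-90.4  -0.1  89.4] open 0.0004 F [ 0.1  0.1 -0. ]
rows 5 need 4.9 turn [0.0002, 0.0, 0.0001] shift [0.007, 0.015, -0.265]
```

```bash
python3 -m pendant '[[[0,0,0],[0.005,0,-0.265],0],[[0,0,0],[0.005,0,-0.265],0],[[0,0,0],[0.005,0,-0.265],0],[[0,0,0],[0.005,0,-0.265],0],[[0,0,0],[0.005,0,-0.265],0]]' 20
python3 -m pendant '[[[0,0,0],[0,0,0],0],[[0,0,0],[0,0,0],0],[[0,0,0],[0,0,0],0],[[0,0,0],[0,0,0],0],[[0,0,0],[0,0,0],0]]' 20
python3 to.py .702 .136 .121 89.4 5
python3 - <<'E'
from h import *
c2=cam('side');b=c2['frame'][:,:,::-1]
cv2.imwrite('pics/s14.png',cv2.resize(b[110:270,220:390],None,fx=3.7,fy=3.7,interpolation=cv2.INTER_CUBIC))
for th in [105,95,80,65,50,35,20,10,0,-4]:
    t=np.radians(th);r=.098
    x=.627-r*np.cos(t)+.008*np.sin(t); z=.065+r*np.sin(t)+.008*np.cos(t)
    print(th,'tcp reported',round(x+.010,3),round(z-.024,3))
E
```

```text
time_s: 28.37
tcp_pos: [0.703, 0.1331, 0.2397]
ee_rot: [-1.57, 0.0, 1.559]
ft_force: [0.9, -0.5, -0.1]
opening: 0.0007
time_s: 28.78
tcp_pos: [0.699, 0.1337, 0.2451]
ee_rot: [-1.575, -0.001, 1.56]
ft_force: [-0.4, 0.4, 0.1]
opening: 0.0003
t 28.78 pos [0.699  0.1337 0.2451] rot [-90.3  -0.   89.4] open 0.0003 F [-0.4  0.4  0.1]
rows 5 need 3.0 turn [0.0001, 0.0, 0.0] shift [0.003, 0.165, -0.004]
105 tcp reported 0.67 0.134
95 tcp reported 0.654 0.138
80 tcp reported 0.628 0.139
65 tcp reported 0.603 0.133
50 tcp reported 0.58 0.121
35 tcp reported 0.561 0.104
20 tcp reported 0.548 0.082
10 tcp reported 0.542 0.066
0 tcp reported 0.539 0.049
-4 tcp reported 0.539 0.042
```

View pics/s14.png

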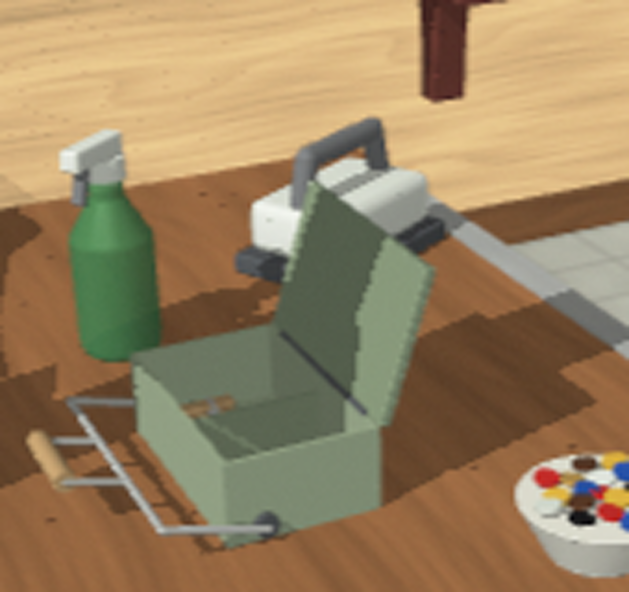

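```bash
python3 -m pendant '[[[0,0,0],[0,0.16,0],0],[[0,0,0],[0,0.16,0],0],[[0,0,0],[0,0.16,0],0],[[0,0,0],[0,0.16,0],0],[[0,0,0],[0,0.1,0],0]]' 20
python3 - <<'E'
from h import *
s=monitor.sense();print(s['tcp_pos'])
c2=cam('side');b=c2['frame'][:,:,::-1]
for z in [0,.02,.03]: print((proj(c2,np.array(s['tcp_pos'])+[0,0,z])-[220,110])*3.7)
cv2.imwrite('pics/s15.png',cv2.resize(b[110:270,220:390],None,fx=3.7,fy=3.7,interpolation=cv2.INTER_CUBIC))
E
```

```text
time_s: 29.25
tcp_pos: [0.6982, 0.1336, 0.13]
ee_rot: [-1.571, -0.0, 1.56]
ft_force: [0.4, -0.3, -1.4]
opening: 0.0003
[0.69816894 0.13359282 0.12996349]
[437.24838378 297.71086427]
[437.55749591 271.29065351]
[437.7141594  257.90042328]
```

View pics/s15.png

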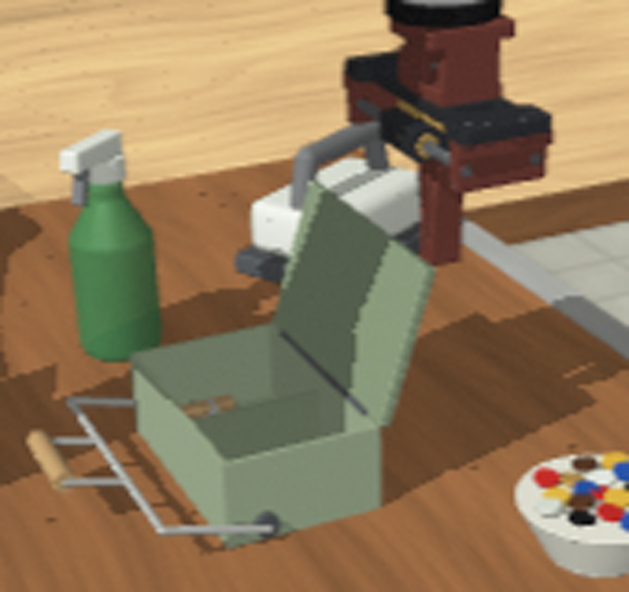

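```bash
python3 -m pendant '[[[0,0,0],[0,0,0.09],0],[[0,0,0],[0,0,0.09],0],[[0,0,0],[0,0,0.09],0],[[0,0,0],[0,0,0.09],0],[[0,0,0],[0,0,0.09],0]]' 20
python3 - <<'E'
from h import *
c2=cam('side');b=c2['frame'][:,:,::-1]
cv2.imwrite('pics/s16.png',cv2.resize(b[110:270,220:390],None,fx=3.7,fy=3.7,interpolation=cv2.INTER_CUBIC))
E
python3 to.py .580 .136 .115 89.4 5
```

```text
time_s: 29.72
tcp_pos: [0.6321, 0.1342, 0.1342]
ee_rot: [-1.577, -0.001, 1.56]
ft_force: [1.8, -0.4, -0.4]
opening: 0.0007
t 29.77 pos [0.6302 0.1346 0.1345] rot [-90.2  -0.   89.4] open 0.0003 F [2.5 1.  0.3]
rows 5 need 1.3 turn [0.0001, 0.0, 0.0] shift [0.001, 0.026, 0.067]
```

View pics/s16.png

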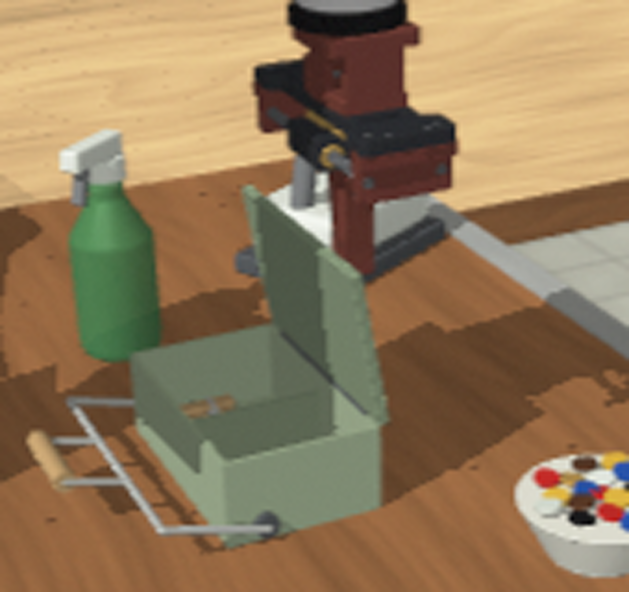

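```bash
python3 -m pendant '[[[0,0,0],[0,0.02,0.09],0],[[0,0,0],[0,0.02,0.09],0],[[0,0,0],[0,0.033,0.077],0],[[0,0,0],[0,0.033,0.077],0],[[0,0,0],[0,0.057,0.063],0]]' 20
python3 -m pendant '[[[0,0,0],[0,0.057,0.063],0],[[0,0,0],[0,0.073,0.043],0],[[0,0,0],[0,0.073,0.043],0],[[0,0,0],[0,0.053,0.02],0],[[0,0,0],[0,0.053,0.02],0]]' 20
python3 - <<'E'
from h import *
c2=cam('side');b=c2['frame'][:,:,::-1]
cv2.imwrite('pics/s17.png',cv2.resize(b[110:270,220:390],None,fx=3.7,fy=3.7,interpolation=cv2.INTER_CUBIC))
E
```

```text
time_s: 30.18
tcp_pos: [0.573, 0.135, 0.1094]
ee_rot: [-1.576, -0.001, 1.56]
ft_force: [0.7, -0.1, 1.5]
opening: 0.0005
time_s: 30.6
tcp_pos: [0.5445, 0.1353, 0.061]
ee_rot: [-1.573, -0.001, 1.56]
ft_force: [-0.3, 0.3, 0.7]
opening: 0.0005
```

View pics/s17.png

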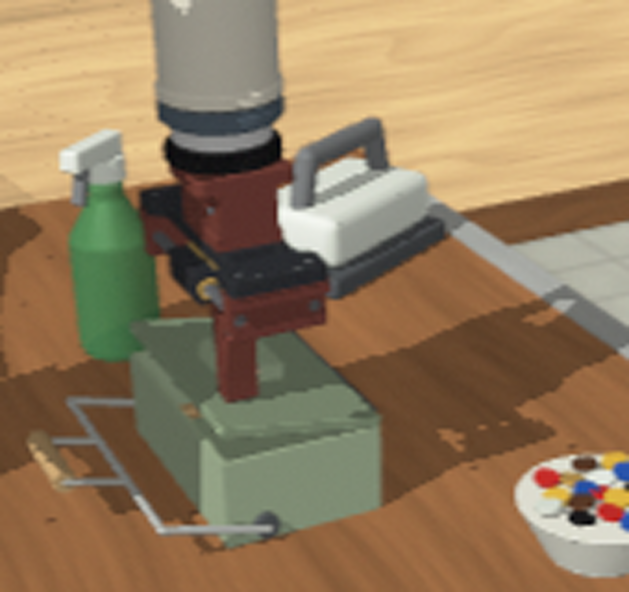

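```bash
python3 -m pendant '[[[0,0,0],[0,0.03,0.005],0],[[0,0,0],[0,0.03,0],0],[[0,0,0],[0,0.02,0],0],[[0,0,0],[0,0,0],0],[[0,0,0],[0,0,0],0]]' 20
python3 -m pendant '[[[0,0,0],[0,0.01,0],0],[[0,0,0],[0,0.01,0],0],[[0,0,0],[0,0.0,0],0],[[0,0,0],[0,0,0],0],[[0,0,0],[0,0,0],0]]' 20
python3 - <<'E'
from h import *
c2=cam('side');b=c2['frame'][:,:,::-1]
cv2.imwrite('pics/s18.png',cv2.resize(b[110:270,220:390],None,fx=3.7,fy=3.7,interpolation=cv2.INTER_CUBIC))
E
```

```text
time_s: 31.07
tcp_pos: [0.5437, 0.1352, 0.0476]
ee_rot: [-1.57, 0.0, 1.56]
ft_force: [-0.0, -0.4, -0.1]
opening: 0.0005
time_s: 31.48
tcp_pos: [0.544, 0.1353, 0.0453]
ee_rot: [-1.572, -0.0, 1.56]
ft_force: [-0.7, -0.8, 4.0]
opening: 0.0004
```

View pics/s18.png

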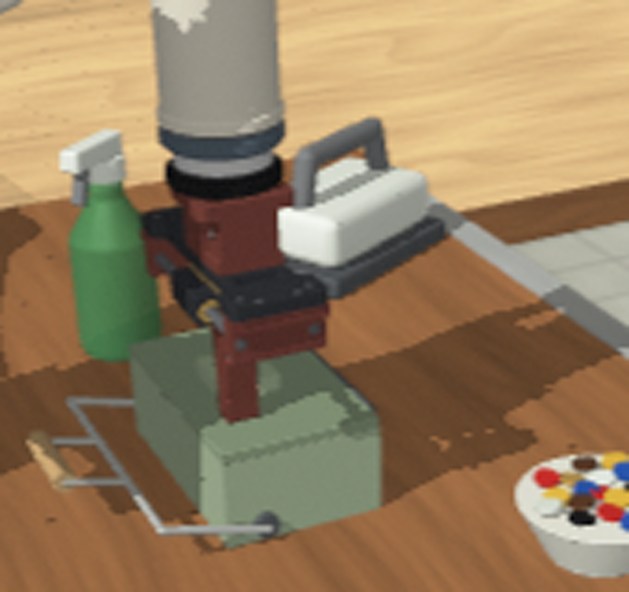

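```bash
python3 -m pendant '[[[0,0,0],[0,0.01,0],0],[[0,0,0],[0,0.01,0],0],[[0,0,0],[0,0.01,0],0],[[0,0,0],[0,0,0],0],[[0,0,0],[0,0,0],0]]' 20
```

```text
time_s: 31.95
tcp_pos: [0.5442, 0.1353, 0.045]
ee_rot: [-1.574, -0.0, 1.56]
ft_force: [-9.2, -2.7, 22.2]
opening: 0.0003
```

```bash
python3 -m pendant '[[[0,0,0],[0,0.01,0],0],[[0,0,0],[0,0.01,0],0],[[0,0,0],[0,0.0,0],0],[[0,0,0],[0,0,0],0],[[0,0,0],[0,0,0],0]]' 20
```

```text
time_s: 32.37
tcp_pos: [0.5443, 0.1353, 0.0448]
ee_rot: [-1.575, -0.001, 1.56]
ft_force: [-15.8, -4.5, 34.1]
opening: 0.0009
```

```bash
python3 -m pendant '[[[0,0,0],[0,-0.1,0],0],[[0,0,0],[0,-0.2,0],0],[[0,0,0],[0,-0.27,0],0],[[0,0,0],[0,-0.27,0],0],[[0,0,0],[0,0,0],40]]' 30
python3 to.py .42 .183 .16 0 15
```

```text
time_s: 32.78
tcp_pos: [0.5466, 0.1358, 0.1728]
ee_rot: [-1.584, -0.003, 1.56]
ft_force: [0.1, 0.4, 1.9]
opening: 0.0042
t 32.78 pos [0.5466 0.1358 0.1728] rot [-90.8  -0.1  89.4] open 0.0042 F [0.1 0.4 1.9]
rows 15 need 12.6 turn [0.0001, 0.0166, 0.0001] shift [-0.025, 0.005, 0.062]
```

```bash
python3 -m pendant '[[[0,0.0166,0],[-0.025,0,0.062],40],[[0,0.0166,0],[-0.025,0,0.062],40],[[0,0.0166,0],[-0.025,0,0.062],40],[[0,0.0166,0],[-0.025,0,0.062],40],[[0,0.0166,0],[-0.025,0,0.062],40]]' 30
python3 -m pendant '[[[0,0.0166,0],[-0.025,0,0.062],40],[[0,0.0166,0],[-0.025,0,0.062],40],[[0,0.0166,0],[-0.025,0,0.062],40],[[0,0.0166,0],[-0.025,0,0.062],40],[[0,0.0166,0],[-0.025,0,0.062],40]]' 30
python3 -m pendant '[[[0,0.0166,0],[-0.025,0,0.062],40],[[0,0.0166,0],[-0.025,0,0.062],40],[[0,0.0166,0],[-0.025,0,0.062],40],[[0,0.0166,0],[-0.025,0,0.062],40],[[0,0.0166,0],[-0.025,0,0.062],40]]' 30
python3 -m pendant '[[[0,0,0],[0,0,0],40],[[0,0,0],[0,0,0],40],[[0,0,0],[0,0,0],40],[[0,0,0],[0,0,0],40],[[0,0,0],[0,0,0],40]]' 30
python3 - <<'E'
from h import *
c2=cam('side');b=c2['frame'][:,:,::-1]
cv2.imwrite('pics/s19.png',cv2.resize(b[110:270,180:350],None,fx=3.7,fy=3.7,interpolation=cv2.INTER_CUBIC))
E
python3 to.py .42 .183 .06 0 5
```

```text
time_s: 33.2
tcp_pos: [0.4941, 0.1269, 0.1625]
ee_rot: [-1.57, 0.001, 1.033]
ft_force: [-0.3, -0.4, -0.0]
opening: 0.0342
time_s: 33.62
tcp_pos: [0.4477, 0.1445, 0.1626]
ee_rot: [-1.571, 0.0, 0.512]
ft_force: [-0.4, -0.2, 0.2]
opening: 0.035
time_s: 34.03
tcp_pos: [0.4161, 0.183, 0.1627]
ee_rot: [-1.571, 0.0, -0.01]
ft_force: [-0.8, 0.4, 0.3]
opening: 0.0347
time_s: 34.45
tcp_pos: [0.4168, 0.1823, 0.1631]
ee_rot: [-1.571, 0.0, -0.004]
ft_force: [-0.9, -0.0, 0.3]
opening: 0.0352
t 34.5 pos [0.4168 0.1823 0.1632] rot [-90.    0.   -0.2] open 0.0352 F [ 0.3 -0.6 -0.8]
rows 5 need 2.5 turn [0.0, -0.0001, -0.0] shift [0.004, 0.138, 0.001]
```

View pics/s19.png

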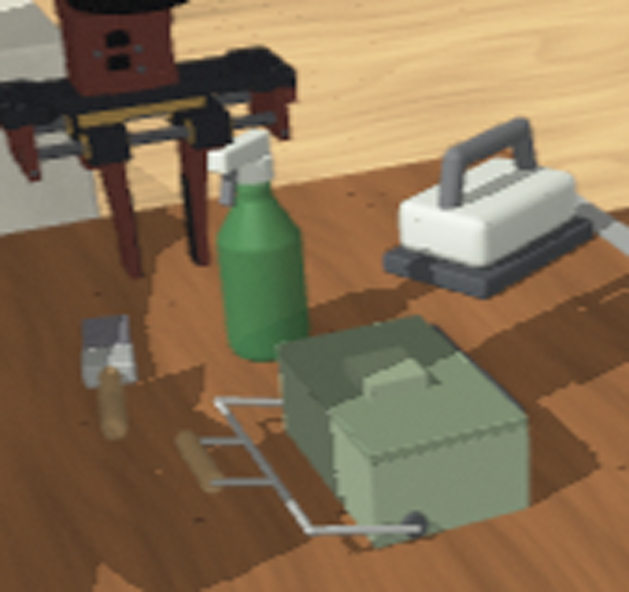

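```bash
python3 -m pendant '[[[0,0,0],[0.004,0.138,0.001],40],[[0,0,0],[0.004,0.138,0.001],40],[[0,0,0],[0.004,0.138,0.001],40],[[0,0,0],[0.004,0.138,0.001],40],[[0,0,0],[0.004,0.1,0.001],40]]' 30
python3 -m pendant '[[[0,0,0],[0,0,0],40],[[0,0,0],[0,0,0],40],[[0,0,0],[0,0,0],40],[[0,0,0],[0,0,0],40],[[0,0,0],[0,0,0],40]]' 30
python3 - <<'E'
from h import *
c2=cam('side');b=c2['frame'][:,:,::-1]
cv2.imwrite('pics/s20.png',cv2.resize(b[150:270,180:320],None,fx=5,fy=5,interpolation=cv2.INTER_CUBIC))
cam('wrist','w20.png')
E
python3 to.py .42 .183 .003 0 5
```

```text
time_s: 34.92
tcp_pos: [0.4191, 0.1829, 0.0635]
ee_rot: [-1.571, 0.002, -0.004]
ft_force: [0.4, -0.2, 0.5]
opening: 0.0353
time_s: 35.33
tcp_pos: [0.4204, 0.1836, 0.067]
ee_rot: [-1.57, -0.002, -0.004]
ft_force: [0.8, -0.8, -0.8]
opening: 0.0352
t 35.43 pos [0.4201 0.1836 0.0665] rot [-90.   -0.1  -0.3] open 0.0351 F [ 0.7  0.3 -0.4]
rows 5 need 1.5 turn [-0.0, -0.0001, 0.0] shift [-0.0, 0.085, -0.001]
```

View pics/s20.png

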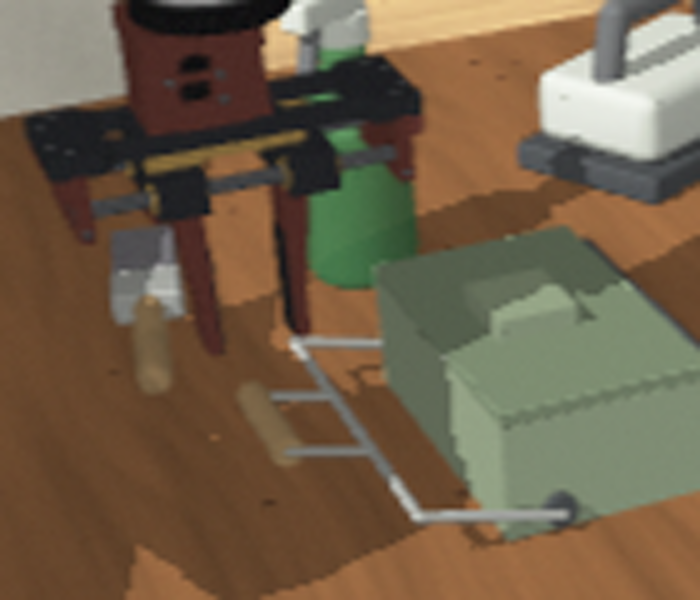

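View pics/w20.png

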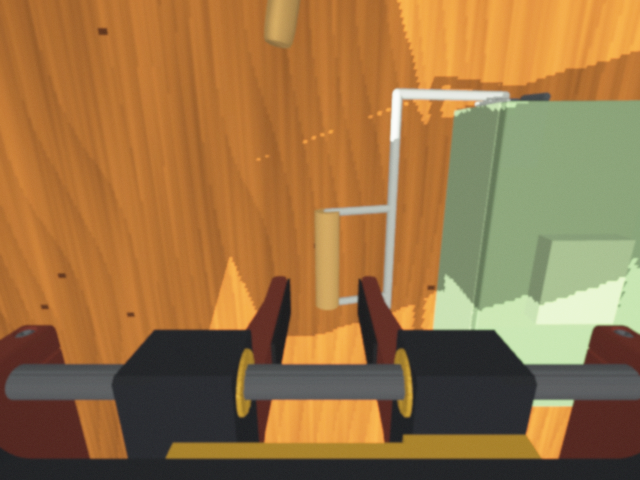

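```bash
python3 -m pendant '[[[0,0,0],[0,0.085,0],40],[[0,0,0],[0,0.085,0],40],[[0,0,0],[0,0.085,0],40],[[0,0,0],[0,0.085,0],40],[[0,0,0],[0,0.085,0],40]]' 30
python3 -m pendant '[[[0,0,0],[0,0,0],40],[[0,0,0],[0,0,0],10],[[0,0,0],[0,0,0],10],[[0,0,0],[0,0,0],10],[[0,0,0],[0,0,0],10]]' 30
python3 - <<'E'
from h import *
c2=cam('side');b=c2['frame'][:,:,::-1]
cv2.imwrite('pics/s21.png',cv2.resize(b[150:270,180:320],None,fx=5,fy=5,interpolation=cv2.INTER_CUBIC))
print(monitor.sense())
p=np.array([.539,.012])
for th in [15,25,35,45,55,65,75,85,92,98]:
    print(th,np.round(p+.123*np.array([-np.cos(np.radians(th)),np.sin(np.radians(th))]),4))
E
```

```text
time_s: 35.85
tcp_pos: [0.4189, 0.1832, -0.0005]
ee_rot: [-1.571, 0.002, -0.004]
ft_force: [-0.8, 0.1, -0.5]
opening: 0.0351
time_s: 36.27
tcp_pos: [0.4224, 0.1836, 0.0027]
ee_rot: [-1.57, -0.007, -0.005]
ft_force: [10.3, 1.1, -8.9]
opening: 0.0153
{'time_s': 36.3167, 'q': array([ 3.37295521e-01, -2.51823620e-01,  1.89698992e+00, -1.42834470e-03,
        1.49000883e+00,  3.42115583e-01]), 'joint_vel': array([-1.72577502e-03,  1.60496146e-03, -9.19395141e-04,  4.99272674e-05,
       -1.05182089e-03,  6.99890710e-04]), 'effort': array([  1.41721554, -31.07490063, -39.14807796,   0.87559976,
         3.08424868,   0.08382171]), 'tcp_pos': array([0.42238085, 0.18358854, 0.00258271]), 'ee_rot': array([-1.56998524, -0.00652339, -0.00471201]), 'ft_force': array([10.23870926,  0.93473371, -6.5049765 ]), 'wrist_torque': array([ 0.09638551, -1.59647775,  0.05709211]), 'opening': 0.014955486745865504}
15 [0.4202 0.0438]
25 [0.4275 0.064 ]
35 [0.4382 0.0825]
45 [0.452 0.099]
55 [0.4685 0.1128]
65 [0.487  0.1235]
75 [0.5072 0.1308]
85 [0.5283 0.1345]
92 [0.5433 0.1349]
98 [0.5561 0.1338]
```

View pics/s21.png

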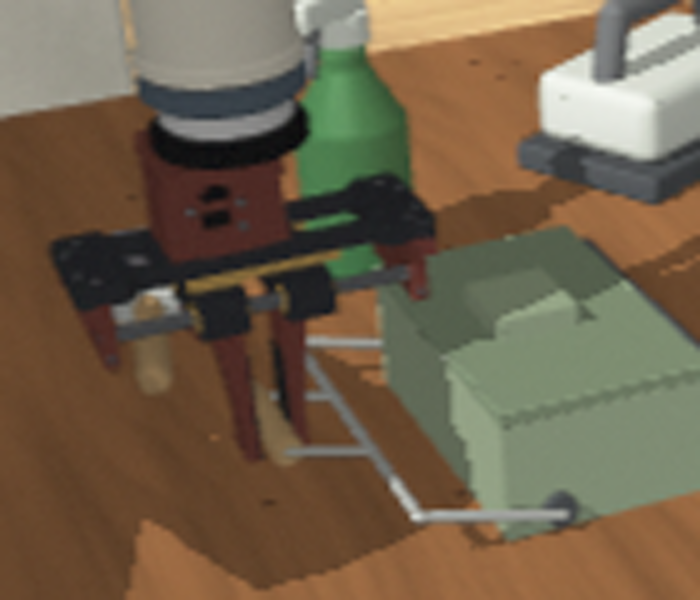

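```bash
python3 -m pendant '[[[0,0,0],[0.022,-0.068,0],10],[[0,0,0],[0.027,-0.067,0],10],[[0,0,0],[0.033,-0.063,0],10],[[0,0,0],[0.038,-0.06,0],10],[[0,0,0],[0.044,-0.057,0],10]]' 30
python3 -m pendant '[[[0,0,0],[0.048,-0.053,0],10],[[0,0,0],[0.053,-0.048,0],10],[[0,0,0],[0.057,-0.044,0],10],[[0,0,0],[0.06,-0.038,0],10],[[0,0,0],[0.063,-0.033,0],10]]' 30
python3 - <<'E'
from h import *
c2=cam('side');b=c2['frame'][:,:,::-1]
cv2.imwrite('pics/s22.png',cv2.resize(b[130:270,180:340],None,fx=4,fy=4,interpolation=cv2.INTER_CUBIC))
E
```

```text
time_s: 36.73
tcp_pos: [0.4432, 0.1837, 0.0484]
ee_rot: [-1.57, 0.003, -0.004]
ft_force: [-2.8, 2.8, -6.4]
opening: 0.0154
time_s: 37.15
tcp_pos: [0.4835, 0.184, 0.0846]
ee_rot: [-1.57, 0.006, -0.003]
ft_force: [-15.9, -0.3, 14.3]
opening: 0.0156
```

View pics/s22.png

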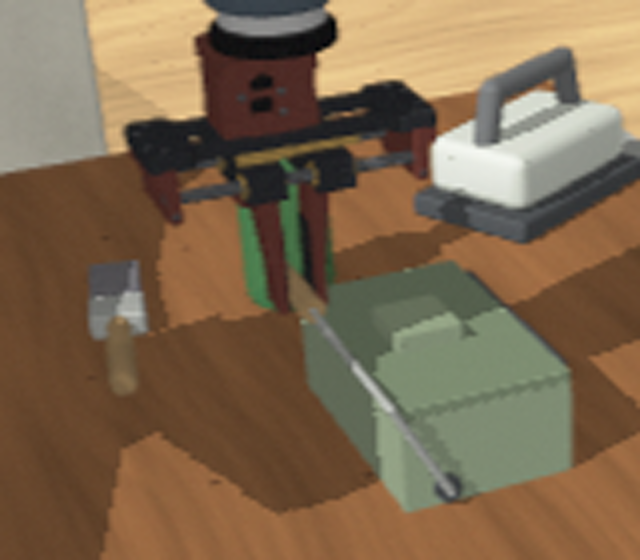

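```bash
python3 -m pendant '[[[0,0,0],[0.066,-0.035,0],10],[[0,0,0],[0.068,-0.03,0],10],[[0,0,0],[0.07,-0.02,0],10],[[0,0,0],[0.07,-0.015,0],10],[[0,0,0],[0.07,-0.006,0],10]]' 30
python3 - <<'E'
from h import *
c2=cam('side');b=c2['frame'][:,:,::-1]
cv2.imwrite('pics/s23.png',cv2.resize(b[130:270,180:340],None,fx=4,fy=4,interpolation=cv2.INTER_CUBIC))
E
```

```text
time_s: 37.62
tcp_pos: [0.538, 0.1835, 0.0994]
ee_rot: [-1.57, -0.0, -0.004]
ft_force: [-2.5, 0.4, -0.1]
opening: 0.0149
```

View pics/s23.png

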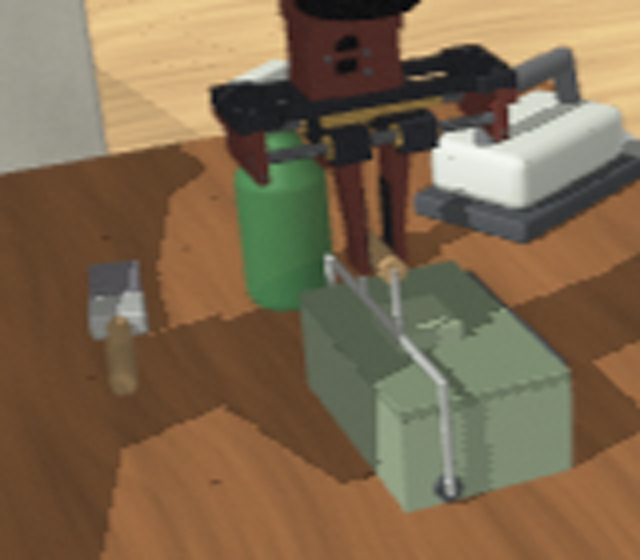

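```bash
python3 -m pendant '[[[0,0,0],[0.06,0,0],10],[[0,0,0],[0.06,0.004,0],10],[[0,0,0],[0.055,0.008,0],10],[[0,0,0],[0.04,0.008,0],10],[[0,0,0],[0.02,0.004,0],10]]' 30
python3 -m pendant '[[[0,0,0],[0.01,0,0],10],[[0,0,0],[0,0,0],10],[[0,0,0],[0,0,0],10],[[0,0,0],[0,0,0],10],[[0,0,0],[0,0,0],10]]' 30
python3 - <<'E'
from h import *
c2=cam('side');b=c2['frame'][:,:,::-1]
cv2.imwrite('pics/s24.png',cv2.resize(b[130:270,180:340],None,fx=4,fy=4,interpolation=cv2.INTER_CUBIC))
E
```

```text
time_s: 38.08
tcp_pos: [0.572, 0.1832, 0.0937]
ee_rot: [-1.57, 0.005, -0.004]
ft_force: [-17.3, 2.4, 12.8]
opening: 0.0152
time_s: 38.5
tcp_pos: [0.5719, 0.1832, 0.0938]
ee_rot: [-1.571, 0.007, -0.003]
ft_force: [-13.7, 2.7, 9.3]
opening: 0.0152
```

View pics/s24.png

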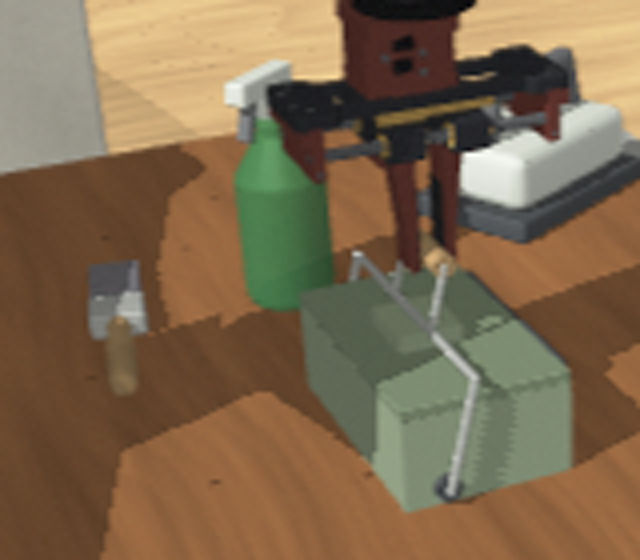

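Over and at its stop (force −17 N in x). Open and lift away.

```bash
python3 -m pendant '[[[0,0,0],[0,0,0],45],[[0,0,0],[0,0,0],45],[[0,0,0],[0,0,0],45],[[0,0,0],[0,0,0],45],[[0,0,0],[0,0,0],45]]' 30
python3 -m pendant '[[[0,0,0],[0,-0.1,0],45],[[0,0,0],[0,-0.2,0],45],[[0,0,0],[0,-0.2,0],45],[[0,0,0],[0,-0.2,0],45],[[0,0,0],[-0.1,-0.1,0],45]]' 30
python3 -m pendant '[[[0,0,0],[-0.2,0,0],45],[[0,0,0],[-0.25,0,0],45],[[0,0,0],[-0.25,0,0],45],[[0,0,0],[-0.2,0,0],45],[[0,0,0],[0,0,0],45]]' 30
python3 -m pendant '[[[0,0,0],[0,0,0],45],[[0,0,0],[0,0,0],45],[[0,0,0],[0,0,0],45],[[0,0,0],[0,0,0],45],[[0,0,0],[0,0,0],45]]' 30
python3 - <<'E'
from h import *
c2=cam('side');b=c2['frame'][:,:,::-1]
cv2.imwrite('pics/s25.png',cv2.resize(b[130:270,180:340],None,fx=4,fy=4,interpolation=cv2.INTER_CUBIC))
c=cam('top','t25.png')
for a in [80,90,95,100,104.4]:
    t=np.radians(a); g=[.539-.123*np.cos(t),.182,.012+.123*np.sin(t)]
    print(a,(proj(c2,g)-[180,130])*4,proj(c,g))
E
```

```text
time_s: 38.97
tcp_pos: [0.575, 0.1823, 0.0932]
ee_rot: [-1.571, 0.0, -0.005]
ft_force: [-0.5, 0.5, -0.5]
opening: 0.039
time_s: 39.38
tcp_pos: [0.5618, 0.1824, 0.2171]
ee_rot: [-1.57, -0.005, -0.006]
ft_force: [0.9, 0.5, 0.7]
opening: 0.0394
time_s: 39.8
tcp_pos: [0.4213, 0.1835, 0.2149]
ee_rot: [-1.57, -0.001, -0.003]
ft_force: [0.7, -0.4, 0.2]
opening: 0.0392
time_s: 40.22
tcp_pos: [0.4254, 0.1833, 0.2132]
ee_rot: [-1.571, 0.001, -0.005]
ft_force: [0.1, 0.0, 0.3]
opening: 0.0395
80 [344.43938552 263.5556047 ] [249.77017422 261.67858863]
90 [375.88234866 254.35294037] [249.59218414 252.17153653]
95 [391.65264712 251.79138957] [249.61265286 247.43333141]
100 [407.26973191 250.60469463] [249.7058288  242.76813969]
104.4 [420.779434   250.69310231] [249.84694679 238.75952114]
```

View pics/s25.png

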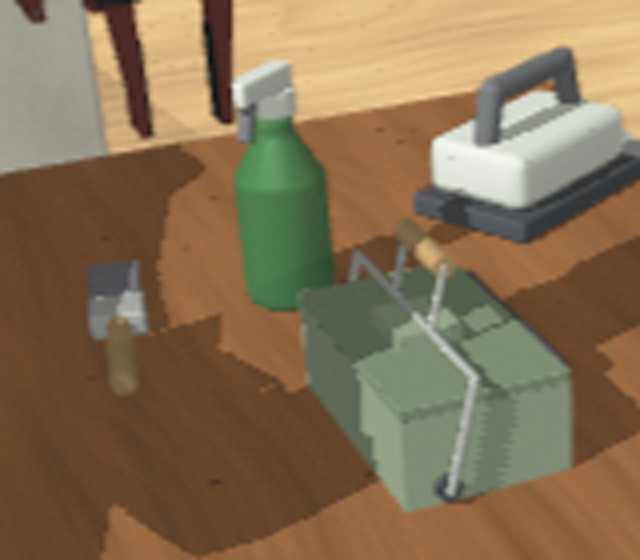

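View pics/t25.png

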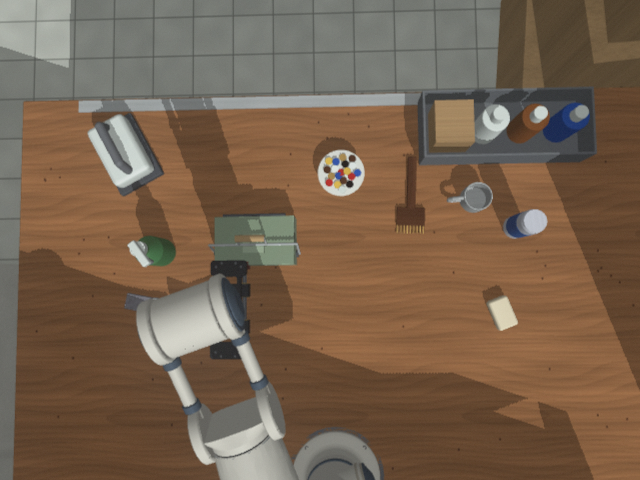

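```bash
python3 -c "
from bench import workorder; print(workorder.finish_job())"
```

```text
the job is handed in; nothing more can be done
None
```

The pegs are sorted, the lid is shut and clamped by the bail, and I handed the job in at about 40 s. No verdict came back, so what follows is from my own last checks.

- **Pegs:** I found four loose pegs. The two short ones went in the left compartment and the two long ones in the right, each beside its matching sample. The pictures taken before closing showed three pegs on each side. One long peg lay rolled onto its side, but still inside its compartment.
- **Lid:** I pushed it down until it stopped moving, at about 34 N on the fingertips.
- **Bail:** I swung it over past centre and let go. It stayed at its stop, and the grip lay within about 2 pixels of the fully-over position in the top view. In the side view it was about 7 pixels off on a 4x enlargement.
- **Bystanders:** None looked moved, judged by eye from the last side and top pictures.

One check disagreed. The reported fingertip height was about 24 to 28 mm below the true height, so my first grasp closed above the peg. I confirmed the offset in the side view and by contact with the lid, and corrected for it from then on. Nothing was disturbed by that first miss.

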